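# Put the class robot's battery pack on charge

## Task

Draw the battery pack out of the class robot's sloping sleeve by its contact end and lay it down, without dropping it, on the grey service mat. Then take it by its plain end and slide it, contact end first, fully home under the hood of the empty charger, and let go. Leave the pack that is already charging and the screwdriver on the mat where they are.

Things in the scene. Friction and masses are not known exactly. Their poses are not given: they have to be found in the camera images.
- pack: Black battery pack, 165 x 48 x 32 mm, 0.35 kg, in the class robot's sleeve, contact end up. Origin: middle of length and width, on the underside; x runs along it to the contact end, z out of its top face. Full 48 x 32 body from x = -82.5 (plain end, fine ribs) to +70.5 mm; then, to +82.5, the narrower 32 x 20 mm grey contact nose. Top: gauge lamps, label plate.
- pack_nose (a point): Centre of the pack's contact end face (pack x +82.5, z +16 mm); axes as the pack's.
- pack_tail (a point): Centre of the pack's plain end face (pack x -82.5, z +16 mm); axes as the pack's.
- rover: The class robot, fixed: 330 x 240 mm, four 90 mm wheels, perforated aluminium rails. Origin on the desk under its deck's middle; x level, the way the pack's contact end points. The flat controller box behind the sleeve's low end is 100 mm high.
- sleeve: Aluminium sleeve on the class robot: closed tube with end wall, 100 mm deep, rising at 40 degrees, 2.5 mm clear of the pack at each side, 4 over its top. Origin: at the end wall, middle of the sleeve floor, where the pack's plain end sits; x up the slope, mouth at x = 100 mm; z square to it. The pack's nose and 53 mm of its full body stand out of the mouth, free all round.
- mat: Grey rubber service mat, 260 x 210 x 3 mm, fixed flat on the desk; origin under its centre, the 260 mm along its x, z up, top 3 mm above the desk. A screwdriver lies along its +x edge (about 107 mm from the centre); the rest is bare.
- charger_free: The EMPTY charger, fixed: grey wedge-shaped housing 178 x 72 mm, about 125 mm high at its high end, on a grey board 12 mm thick. Origin under it, x level, towards its low end. An identical charger with a pack in it stands 136 mm beside it; which of the two places is the empty one changes.
- bay_free: White plastic bay of the empty charger. Origin: middle of the bed at the contact wall, at the bottom of the slope; x DOWN the slope (40 degrees), y level across, z square to the bed. Bed: z = 0, x -150 to 0 mm, 66 mm wide. A pack fully home lies on the bed, contact end face at x = 0, plain end at x = -165 mm. Smooth: a pack let go in the bay tends to slide down.
- hood_mouth (a point): Middle of the mouth of that bay's hood, at bay x = -75, z = +18 mm; axes as the bay's. From here to the contact wall the hood encloses the pack: 75 mm deep, inside 54 mm wide and 36 mm high, outside 66 x 41. Its flared lips reach a further 20 mm up the slope, spreading to about 80 mm outside width, 47 mm high. 90 mm of a pack that is home stays outside the hood.
- pack_charging: The pack already on charge in the other charger, same shape and frame as the pack. Leave it.
- screwdriver: Screwdriver, 170 mm long, lying on the mat's edge; loose. Leave it.
Mind the look-alikes: they are no part of the job. Leave any purple or yellow look-alike of the pack alone.

How it is judged:
By the outcome, as a careful person would: the job done as asked, in the order asked, and still so for the second after the job is handed in, with the robot touching nothing.
It also fails if it takes over 61 s, if anything falls off the work surface, if the arm or the gripper's body presses on something with over 40 N, if the wrist force passes 120 N, or if a joint passes its speed limit or range.

## Robot

A 6-joint arm with a two-finger parallel gripper is mounted at the origin on the work surface. World frame = base frame: x ahead of the robot, y to its left, z up, the work surface at z = 0. Lengths are in m, angles in degrees, forces in N, time in s.
With the tool pointing down it reaches from about 0.4 to 0.825 m from the base axis. Payload 7 kg.
Tool frame: the origin (TCP) lies midway between the tips of the shut fingers; the grasp point (between the pads) lies 19 mm behind it; z points along the fingers, y is the line along which they close (so a half turn about z gives the same grasp; the last joint's range is limited). The gripper opens to 88 mm and grips with 3 to 60 N. Pads are 19 mm wide; open, the fingers measure 130 mm over their backs; the gripper's body (78 mm by 193 mm) begins 47 mm behind the grasp point.
Start: joints at [-52.191, 20.546, 0.682, 0, -70.136, -16.507], TCP at [0.245, -0.629, 0.227] pointing down, gripper open.
Joint ranges: [-176.03, 176.03], [-82.01, 121.73], [-58.28, 71.71], [-173.87, 95.51], [-174.79, -0.11], [-173.66, 173.66]. Speed limits (degrees/s): [136.94, 136.94, 172.46, 180, 180, 180].

## Interface

Orientations are given as [roll, pitch, yaw] about the fixed x, y, z axes, in that order (R = Rz(yaw) Ry(pitch) Rx(roll)).
In Python, from plant import r gives the robot as it stands. The module is installed in compiled form; this text tells all that it offers.
- The arm moves only by the tool play_rows, never from a script. Its argument "rows" is a list of rows, each an object with "slide": the shift along the tool's x, y, z as a fraction of full scale, a list of three; "delta_rot": the turn, a rotation vector about the tool's x, y, z as a fraction of full scale, a list of three; "fingers": the opening, from -1 (shut) to 1 (fully open). In form: [{"slide": [x, y, z], "delta_rot": [rx, ry, rz], "fingers": fingers}, ...]. A call has 1 to 8 rows; each row shifts and turns the commanded pose from where the row before left it, along the tool's axes as they then stand; what a row does not reach is not made up. Full scale, the value 1, is 0.15 m for a shift and 0.08 rad for a turn. A row lasts 1/8 s, in which the tool goes at most 62.5 mm and 10.7 degrees, less where a joint would pass 70% of its speed; a pose out of reach is approached as far as the arm can. A call with a number of a shift or a turn outside -1 to 1 is refused whole. A call with a gripper value outside its range is refused whole. The fingers move at their own pace and stop on an object; "squeeze" is the grip in N (left out, the last holds). Time passes only in rows, so rows that do not move let the fingers close. It gives the time, the measured TCP pose, the force, the opening and the grip force at its end, in the units of the state.
- r.get_state(): the state, without advancing time (a new reading comes with each control period).
- r.capture(name): name is "scene" or "top" or "wrist"; returns a dict with "image" (420x560x3 uint8, blue, green, red), "fx", "fy", "cx", "cy" (pixels), "R" (3x3) and "t" (3): a world point X has camera coordinates R X + t; the wrist camera has in their place "T_tool_cam" (4x4, takes a point from camera to tool coordinates, whose origin is the TCP and whose axes are the flange's). Camera axes: x right, y down, z forward; pixel columns grow to the right and rows downward; lengths in m; the calibration is good to about 2 mm. A picture is of the moment at which its call begins: read the wrist's pose just before it. There is no depth.
- r.close_job(): hands the job in; it is judged then, once.
The state is a dict: "time_s": time; "joints": joint angles; "qd": joint speeds; "joint_torque": joint torques, N m; "tcp_pos": TCP position; "eef_rot": TCP orientation; "contact_force": force on the tool from outside, world axes, zero at the start; "moment": the same for the moment, N m; "gripper_width": finger opening in m; "gripper_force": force on a finger pad.
Only numpy, scipy, OpenCV 4.12 (cv2) and the standard library are available. Lean on these libraries where they do the work, as an engineer would, in place of code of your own. Each camera call takes 0.05 s, during which the arm holds its last target. There are 200 camera calls.

## Working session

There is one attempt and no reset: what is moved stays moved. The work goes in short steps, Python scripts to look and compute and a tool call to move; the robot and the scene stay as the last step left them, time stands still between calls to the robot, and variables do not carry over. Pictures are saved under pics/ and viewed, at most 10 in all, crops included, and the job is handed in when it is done.

Besides the shell and the picture viewer there is one more tool, called after "Emit:" in YAML: its name, and indented under it one key for each argument. play_rows: Moves the arm, as the interface text tells. Shift numbers are shares of 0.15 m and turn numbers shares of 0.08 rad, none past 1 either way. Its arguments: {"type":"object","properties":{"rows":{"type":"array"},"squeeze":{"type":"number"}},"required":["rows"]}

```bash
mkdir -p pics
python3 - <<'E'
from plant import r
import cv2,pickle
d={}
for n in("scene","top","wrist"):
    s=r.get_state();c=r.capture(n);c['s']=s;d[n]=c;cv2.imwrite(f"pics/{n}0.png",c["image"])
    print(n,{k:v for k,v in c.items() if k not in("image","s")})
pickle.dump(d,open("d0.pkl","wb"));print(s)
E
```

```text
scene {'fx': 422.81754279640586, 'fy': 422.81754279640586, 'cx': 281.8309261695397, 'cy': 203.3461583357156, 'R': array([[-0.0327183 ,  0.99944359, -0.00648234],
       [ 0.8241107 ,  0.0233078 , -0.56594903],
       [-0.56548304, -0.02385906, -0.82441475]]), 't': array([-0.1087822 , -0.37640488,  1.57272302])}
top {'fx': 476.21931841766195, 'fy': 476.21931841766195, 'cx': 285.7551503737754, 'cy': 217.90768410151966, 'R': array([[-0.13241555, -0.99118102, -0.00512825],
       [-0.97022062,  0.13067061, -0.20395377],
       [ 0.20282522, -0.02203112, -0.97896709]]), 't': array([0.17670653, 0.53523046, 1.63531726])}
wrist {'fx': 375.25153650082245, 'fy': 375.25153650082245, 'cx': 278.30635373648005, 'cy': 212.97758150132222, 'T_tool_cam': array([[ 2.99442371e-04, -9.62593891e-01, -2.70948172e-01,
         7.28820909e-02],
       [ 9.99999932e-01,  3.46481496e-04, -1.25775422e-04,
         1.80953943e-05],
       [ 2.14949181e-04, -2.70948116e-01,  9.62593929e-01,
        -1.58392323e-01],
       [ 0.00000000e+00,  0.00000000e+00,  0.00000000e+00,
         1.00000000e+00]])}
{'time_s': 0.1, 'joints': array([-5.21894217e+01,  2.05877716e+01,  6.38973702e-01, -1.58262546e-02,
       -7.01363816e+01, -1.65072327e+01]), 'qd': array([ 0.04924984, -0.16734429,  0.06711943,  0.03880573,  0.02264074,
        0.14523024]), 'joint_torque': array([-2.10372171e-03, -5.84161985e+01,  2.93754065e+01,  7.01533735e+00,
        1.03006806e-02, -6.61772742e-05]), 'tcp_pos': array([ 0.24503997, -0.62848343,  0.22571704]), 'eef_rot': array([ 1.79914104e+02, -9.93928499e-03, -1.58702035e+02]), 'contact_force': array([-0.53618315, -0.04628229,  0.12037162]), 'moment': array([-0.02669101, -0.03229757, -0.0303416 ]), 'gripper_force': 0.0, 'gripper_width': 0.08766983908692802}
```

View pics/scene0.png

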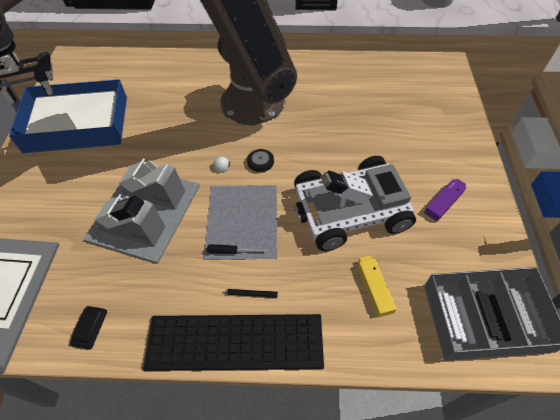

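View pics/top0.png

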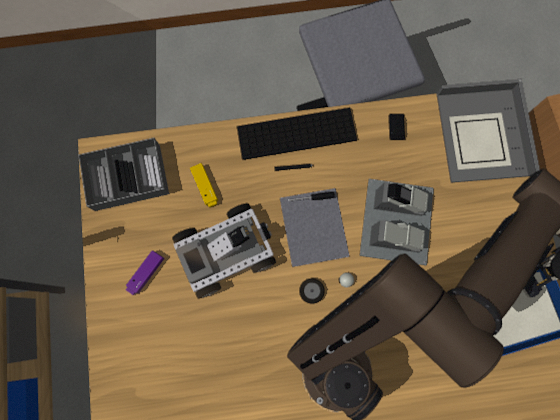

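The scene view shows the rover at (355,205) with the pack's black nose at (335,182) pointing left. The mat is at (242,222), with the screwdriver along its lower edge. The chargers are at (155,180), empty, and (128,215), occupied. I'll enlarge these areas next.

Run:
```python
import cv2,pickle,numpy as np
d=pickle.load(open("d0.pkl","rb"))
def crop(n,u,v,w,h):
    return cv2.resize(d[n]["image"][v:v+h,u:u+w],(400,300),interpolation=cv2.INTER_CUBIC)
s=np.vstack([np.hstack([crop("scene",285,145,140,105),crop("scene",80,150,140,105)]),
 np.hstack([crop("top",165,195,140,105),crop("top",340,170,120,90)])])
cv2.imwrite("pics/crops.png",s)
```

```text
(no output)
```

View pics/crops.png

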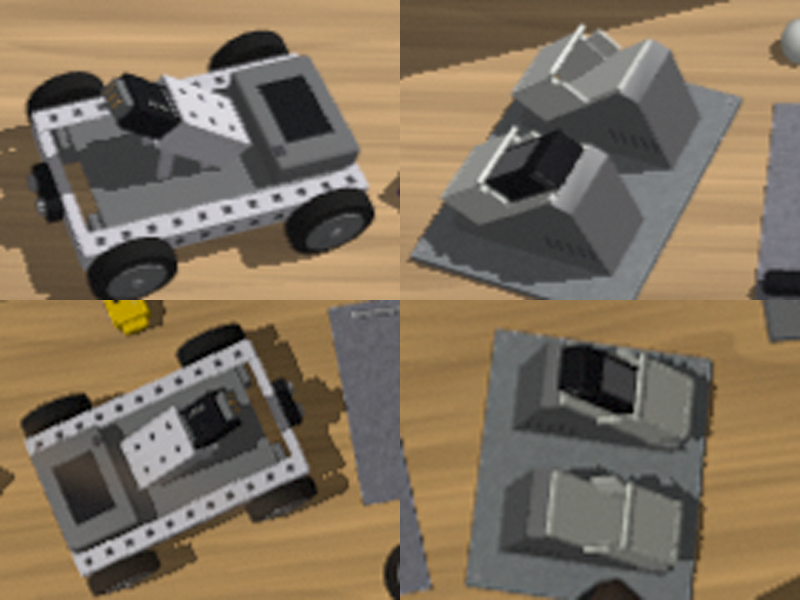

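```bash
cat > h.py <<'E'
import numpy as np,cv2
from scipy.spatial.transform import Rotation as Ro
def cam(c):
    """K, R, t (world->camera) of a stored capture; wrist uses its state c['s']"""
    K=np.array([[c["fx"],0,c["cx"]],[0,c["fy"],c["cy"]],[0,0,1]])
    if "R" in c: return K,c["R"],c["t"]
    T=np.eye(4);T[:3,:3]=Ro.from_euler("xyz",c["s"]["eef_rot"],degrees=True).as_matrix();T[:3,3]=c["s"]["tcp_pos"]
    M=np.linalg.inv(T@c["T_tool_cam"]);return K,M[:3,:3],M[:3,3]
def P(c):
    K,R,t=cam(c);return K@np.c_[R,t]
def tri(*obs):
    """least-squares point from (capture,(u,v)) pairs -> point, rms px"""
    A=[]
    for c,(u,v) in obs:
        p=P(c);A+=[u*p[2]-p[0],v*p[2]-p[1]]
    X=np.linalg.svd(np.array(A))[2][-1];X=X[:3]/X[3]
    e=[np.subtract(proj(c,X),uv) for c,uv in obs];return X,np.sqrt(np.mean(np.square(e)))
def proj(c,X):
    q=P(c)@np.append(X,1);return q[:2]/q[2]
def onz(c,uv,z):
    p=P(c);u,v=uv;A=np.array([u*p[2]-p[0],v*p[2]-p[1]]);x=np.linalg.solve(A[:,:2],-A[:,2]*z-A[:,3]);return np.append(x,z)
E
python3 - <<'E'
from h import *
import pickle
np.set_printoptions(precision=4,suppress=True)
d=pickle.load(open("d0.pkl","rb"));S,T=d["scene"],d["top"]
for n,a,b in [("nose",(326.3,178.3),(244.8,231.4)),("plate",(356.8,183.5),(220.3,246.8))]:
    print(n,*tri((S,a),(T,b)))
print("mat",[onz(S,p,.003) for p in [(211,186),(276,186),(278,256),(205,258)]],[onz(T,p,.003) for p in [(281,200),(338,190),(348,256),(291,266)]])
print("board top",[onz(T,p,.012) for p in [(369.5,179.5),(433.5,188),(428,264),(360,259)]],[onz(S,p,.012) for p in [(84,240),(199,184),(157,259)]])
E
```

```text
nose [0.4995 0.2448 0.1903] 0.05842701492006028
plate [0.4696 0.3361 0.1313] 0.04176469135210716
mat [array([ 0.3946, -0.1044,  0.003 ]), array([0.3888, 0.103 , 0.003 ]), array([0.6378, 0.1188, 0.003 ]), array([ 0.6503, -0.0889,  0.003 ])] [array([0.6342, 0.1113, 0.003 ]), array([ 0.6438, -0.1031,  0.003 ]), array([ 0.3961, -0.1008,  0.003 ]), array([0.3877, 0.1075, 0.003 ])]
board top [array([ 0.6656, -0.2236,  0.012 ]), array([ 0.6019, -0.4517,  0.012 ]), array([ 0.3288, -0.3776,  0.012 ]), array([ 0.3787, -0.1403,  0.012 ])] [array([ 0.607 , -0.4471,  0.012 ]), array([ 0.3944, -0.1414,  0.012 ]), array([ 0.6619, -0.2221,  0.012 ])]
```

```bash
cat >> h.py <<'E'
from scipy.linalg import logm,expm
def pose(p,R):
    T=np.eye(4);T[:3,:3]=R;T[:3,3]=p;return T
def now(s): return pose(s["tcp_pos"],Ro.from_euler("xyz",s["eef_rot"],degrees=True).as_matrix())
def rows(A,B,N=None):
    """one constant row D with A D^N = B; prints it and returns pose reached with rounded numbers"""
    L=np.real(logm(np.linalg.inv(A)@B))
    w=np.array([L[2,1],L[0,2],L[1,0]])
    if N is None: N=int(np.ceil(max(np.abs(w).max()/.079,np.linalg.norm(L[:3,3])/.058,1)))
    D=expm(L/N);s=np.round(D[:3,3]/.15,3);q=np.round(w/N/.08,3)
    E=A@np.linalg.matrix_power(pose(s*.15,Ro.from_rotvec(q*.08).as_matrix()),N)
    print("N",N,"slide",s.tolist(),"rot",q.tolist(),"end",np.round(E[:3,3],4),Ro.from_matrix(E[:3,:3]).as_euler("xyz",degrees=True).round(2))
    return E
def toolR(xdir,tilt):
    """tool x along heading xdir (deg yaw) pitched up by tilt deg; z down-normal"""
    return Ro.from_euler("xyz",[180,-tilt,xdir],degrees=True).as_matrix()
E
python3 - <<'E'
from h import *
from plant import r
A=now(r.get_state())
E=rows(A,pose([.43,-.25,.34],toolR(-104,0)))
print(toolR(-90,40).round(2))
rows(E,pose([.50,.30,.38],toolR(-72,0)))
E
```

```text
N 13 slide [-0.214, 0.067, -0.058] rot [0.001, 0.0, -0.918] end [ 0.4301 -0.2505  0.3391] [-1.80e+02  3.00e-02 -1.04e+02]
[[ 0.   -1.    0.  ]
 [-0.77 -0.   -0.64]
 [ 0.64  0.   -0.77]]
N 10 slide [-0.371, -0.05, -0.027] rot [-0.0, 0.001, -0.698] end [0.5003 0.2993 0.3797] [-1.800e+02 -2.000e-02 -7.201e+01]
```

Emit:
play_rows:
  rows:
    - {"slide": [-0.214,0.067,-0.058],"delta_rot": [0,0,-0.918],"fingers": 1}
    - {"slide": [-0.214,0.067,-0.058],"delta_rot": [0,0,-0.918],"fingers": 1}
    - {"slide": [-0.214,0.067,-0.058],"delta_rot": [0,0,-0.918],"fingers": 1}
    - {"slide": [-0.214,0.067,-0.058],"delta_rot": [0,0,-0.918],"fingers": 1}
    - {"slide": [-0.214,0.067,-0.058],"delta_rot": [0,0,-0.918],"fingers": 1}
    - {"slide": [-0.214,0.067,-0.058],"delta_rot": [0,0,-0.918],"fingers": 1}
    - {"slide": [-0.214,0.067,-0.058],"delta_rot": [0,0,-0.918],"fingers": 1}

```text
time_s: 1.02
tcp_pos: [0.3912, -0.446, 0.2874]
eef_rot: [180.0, 0.0, -129.1]
contact_force: [0.2, 0.1, 0.0]
gripper_width: 0.088
gripper_force: 0.0
```

Emit:
play_rows:
  rows:
    - {"slide": [-0.214,0.067,-0.058],"delta_rot": [0,0,-0.918],"fingers": 1}
    - {"slide": [-0.214,0.067,-0.058],"delta_rot": [0,0,-0.918],"fingers": 1}
    - {"slide": [-0.214,0.067,-0.058],"delta_rot": [0,0,-0.918],"fingers": 1}
    - {"slide": [-0.214,0.067,-0.058],"delta_rot": [0,0,-0.918],"fingers": 1}
    - {"slide": [-0.214,0.067,-0.058],"delta_rot": [0,0,-0.918],"fingers": 1}
    - {"slide": [-0.214,0.067,-0.058],"delta_rot": [0,0,-0.918],"fingers": 1}
    - {"slide": [0,0,0],"delta_rot": [0,0,0],"fingers": 1}
    - {"slide": [0,0,0],"delta_rot": [0,0,0],"fingers": 1}

```text
time_s: 2.02
tcp_pos: [0.4301, -0.2507, 0.3395]
eef_rot: [180.0, 0.0, -104.0]
contact_force: [0.3, 0.5, 0.1]
gripper_width: 0.0875
gripper_force: 0.0
```

```bash
cat >> h.py <<'E'
def snap(name,cams=("wrist",)):
    import pickle
    from plant import r
    d={}
    for n in cams:
        s=r.get_state();c=r.capture(n);c["s"]=s;d[n]=c;cv2.imwrite(f"pics/{name}_{n}.png",c["image"])
    pickle.dump(d,open(name+".pkl","wb"))
    print("t",round(s["time_s"],2),"tcp",s["tcp_pos"].round(4),s["eef_rot"].round(2),"j",s["joints"].round(1),"w",round(s["gripper_width"],4),"F",s["contact_force"].round(1));return d
def load(name):
    import pickle
    return pickle.load(open(name+".pkl","rb"))
E
python3 -c "
from h import *
snap('c1')"
```

```text
t 2.02 tcp [ 0.4301 -0.2507  0.3395] [ 179.99    0.   -104.  ] j [ -7.6   0.3 -10.   -0.  -79.7  -6.4] w 0.0875 F [0.3 0.5 0.1]
```

View pics/c1_wrist.png

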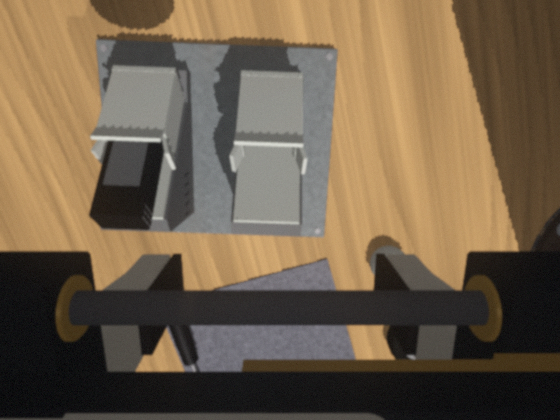

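The wrist view shows the empty charger at image right. The bed's upper end edge runs (234,222)–(298,222), the hood lip (233,144)–(303,149), and the hood's low top edge (241,72)–(301,73). I'll take a second view shifted sideways, then go over the rover for two views there.

Emit:
play_rows:
  rows:
    - {"slide": [0,-0.35,0],"delta_rot": [0,0,0],"fingers": 1}
    - {"slide": [0,-0.35,0],"delta_rot": [0,0,0],"fingers": 1}
    - {"slide": [0,0,0],"delta_rot": [0,0,0],"fingers": 1}
    - {"slide": [0,0,0],"delta_rot": [0,0,0],"fingers": 1}

```text
time_s: 2.58
tcp_pos: [0.5317, -0.2769, 0.3383]
eef_rot: [179.9, -0.0, -104.1]
contact_force: [-1.0, -0.2, 0.2]
gripper_width: 0.0878
gripper_force: 0.0
```

```bash
python3 -c "
from h import *
d=snap('c2');A=now(d['wrist']['s'])
E=rows(A,pose([.45,.28,.38],toolR(-72,0)))
rows(E,pose([.53,.26,.38],toolR(-72,0)))
a=load('c1')['wrist']['image'][20:240,180:360];b=d['wrist']['image'][20:240,270:450]
z=lambda i:cv2.resize(i,(400,489),interpolation=cv2.INTER_CUBIC)
cv2.imwrite('pics/cc.png',np.hstack([z(a),z(b)]))"
```

```text
t 2.58 tcp [ 0.5317 -0.2769  0.3383] [ 1.7986e+02 -1.0000e-02 -1.0409e+02] j [ -8.9  10.7   1.5  -0.  -81.   -5.2] w 0.0878 F [-1.  -0.2  0.2]
N 10 slide [-0.376, 0.053, -0.028] rot [0.003, 0.001, -0.7] end [0.4499 0.2793 0.3804] [ 1.7999e+02 -1.0000e-02 -7.2000e+01]
N 2 slide [0.144, -0.234, 0.001] rot [0.001, -0.002, -0.0] end [0.53   0.2599 0.3801] [-180.    0.  -72.]
```

View pics/cc.png

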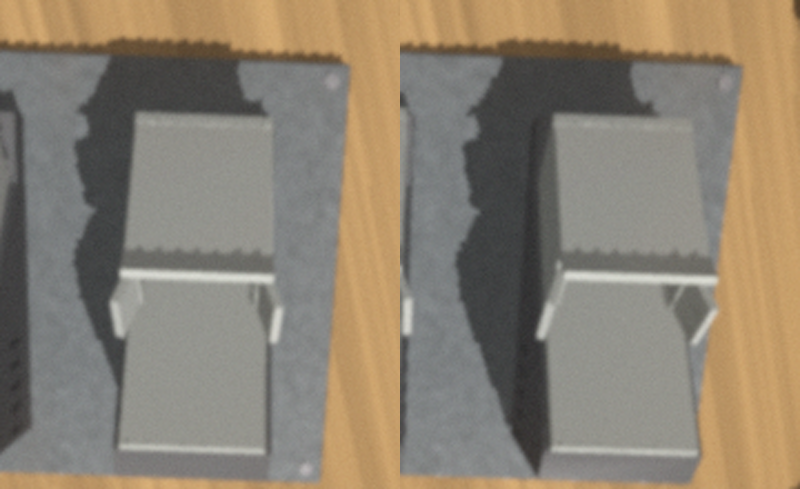

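Both crops show the same features: bed end corners, lip top edge, lip side tips and hood low corners. I'll triangulate them.

Emit:
play_rows:
  rows:
    - {"slide": [-0.376,0.053,-0.028],"delta_rot": [0,0,-0.7],"fingers": 1}
    - {"slide": [-0.376,0.053,-0.028],"delta_rot": [0,0,-0.7],"fingers": 1}
    - {"slide": [-0.376,0.053,-0.028],"delta_rot": [0,0,-0.7],"fingers": 1}
    - {"slide": [-0.376,0.053,-0.028],"delta_rot": [0,0,-0.7],"fingers": 1}
    - {"slide": [-0.376,0.053,-0.028],"delta_rot": [0,0,-0.7],"fingers": 1}
    - {"slide": [-0.376,0.053,-0.028],"delta_rot": [0,0,-0.7],"fingers": 1}
    - {"slide": [-0.376,0.053,-0.028],"delta_rot": [0,0,-0.7],"fingers": 1}
    - {"slide": [-0.376,0.053,-0.028],"delta_rot": [0,0,-0.7],"fingers": 1}

```text
time_s: 3.62
tcp_pos: [0.4894, 0.1748, 0.3743]
eef_rot: [-179.9, 0.0, -78.2]
contact_force: [1.2, 0.2, 0.3]
gripper_width: 0.0876
gripper_force: 0.0
```

Emit:
play_rows:
  rows:
    - {"slide": [-0.376,0.053,-0.028],"delta_rot": [0,0,-0.7],"fingers": 1}
    - {"slide": [-0.376,0.053,-0.028],"delta_rot": [0,0,-0.7],"fingers": 1}
    - {"slide": [0,0,0],"delta_rot": [0,0,0],"fingers": 1}
    - {"slide": [0,0,0],"delta_rot": [0,0,0],"fingers": 1}

```text
time_s: 4.12
tcp_pos: [0.4488, 0.2794, 0.3823]
eef_rot: [-179.9, 0.0, -71.9]
contact_force: [-0.3, -1.0, 0.3]
gripper_width: 0.0875
gripper_force: 0.0
```

```bash
python3 -c "
from h import *
np.set_printoptions(precision=4,suppress=True)
a,b=load('c1')['wrist'],load('c2')['wrist']
f=lambda p:(180+p[0]*.45,20+p[1]*.45)
g=lambda p:(270+(p[0]-400)*.45,20+p[1]*.45)
for n,p,q in [('bedL',(119,446),(550,450)),('bedR',(268,452),(698,454)),('lipL',(120,273),(562,274)),('lipR',(275,277),(717,280)),('tipL',(118,337),(541,338)),('tipR',(276,342),(695,342)),('lowL',(136,112),(553,113)),('lowR',(270,115),(690,117))]:
    print(n,*tri((a,f(p)),(b,g(q))))
snap('r1')"
```

```text
bedL [ 0.4829 -0.2256  0.1365] 0.2502983705940664
bedR [ 0.418  -0.2064  0.1351] 0.018198445061129543
lipL [ 0.4617 -0.3003  0.1328] 0.18126208197697335
lipR [ 0.3973 -0.282   0.1331] 0.17732091877113154
tipL [ 0.4738 -0.2707  0.11  ] 0.18044039098199088
tipR [ 0.4023 -0.2494  0.1031] 0.28950509748362513
lowL [ 0.4418 -0.3682  0.0709] 0.1014001879348188
lowR [ 0.3802 -0.3506  0.0768] 0.08223222791797542
t 4.12 tcp [0.4488 0.2794 0.3823] [-179.95    0.03  -71.89] j [ 53.2   2.9  -2.    0.  -85.1 -35.1] w 0.0875 F [-0.3 -1.   0.3]
```

Emit:
play_rows:
  rows:
    - {"slide": [0.144,-0.234,0],"delta_rot": [0,0,0],"fingers": 1}
    - {"slide": [0.144,-0.234,0],"delta_rot": [0,0,0],"fingers": 1}
    - {"slide": [0,0,0],"delta_rot": [0,0,0],"fingers": 1}
    - {"slide": [0,0,0],"delta_rot": [0,0,0],"fingers": 1}

```text
time_s: 4.68
tcp_pos: [0.5297, 0.2593, 0.3816]
eef_rot: [180.0, -0.0, -72.1]
contact_force: [-0.6, -0.9, -0.4]
gripper_width: 0.0875
gripper_force: 0.0
```

```bash
python3 -c "
from h import *
snap('r2')
z=lambda i:cv2.resize(i,(400,515),interpolation=cv2.INTER_CUBIC)
cv2.imwrite('pics/rr.png',np.hstack([cv2.resize(load(n)['wrist']['image'][0:260,80:480],(400,260)) for n in ('r1','r2')]))"
```

```text
t 4.67 tcp [0.5297 0.2593 0.3816] [179.98  -0.   -72.06] j [ 45.1   9.1   5.   -0.  -85.9 -27.1] w 0.0875 F [-0.6 -0.9 -0.4]
```

View pics/rr.png

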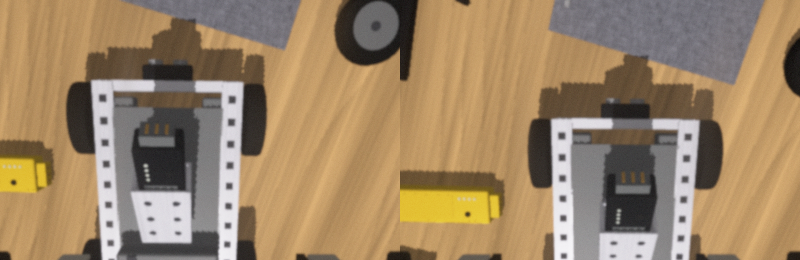

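Charger found: the bed end centre is about (0.4505,-0.216,0.136) and the bay heading about -105.5°. The rover view shows the pack at crop (160,155) in r1 and (630,205) in r2. I'll zoom in on it.

```bash
python3 -c "
from h import *
z=lambda n,u,v:cv2.resize(load(n)['wrist']['image'][v:v+150,u:u+100],(400,600),interpolation=cv2.INTER_CUBIC)
cv2.imwrite('pics/rz.png',np.hstack([z('r1',190,105),z('r2',260,130)]))"
```

```text
(no output)
```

View pics/rz.png

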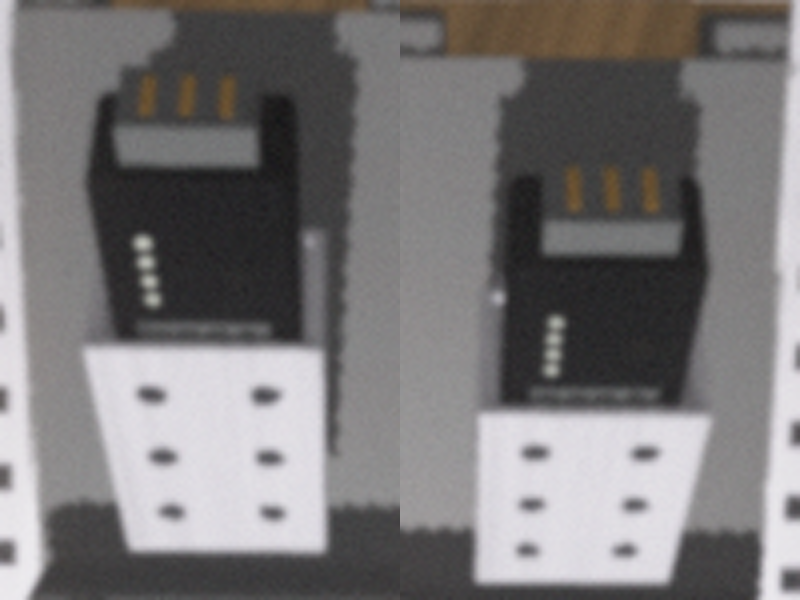

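```bash
python3 -c "
from h import *
from scipy.optimize import least_squares
np.set_printoptions(precision=4,suppress=True)
a,b=load('r1')['wrist'],load('r2')['wrist']
f=lambda p:(190+p[0]/4,105+p[1]/4)
g=lambda p:(260+(p[0]-400)/4,130+p[1]/4)
L=[('bodL',(90,183),(508,264),(70.5,24,32)),('bodR',(297,180),(708,267),(70.5,-24,32)),('nosL',(114,127),(543,221),(82.5,16,26)),('nosR',(260,126),(683,220),(82.5,-16,26)),('nbL',(118,167),(543,255),(70.5,16,26)),('nbR',(258,167),(681,257),(70.5,-16,26)),
('plUL',(84,348),(478,412),0),('plUR',(323,348),(712,412),0),('plDL',(129,551),(475,582),0),('plDR',(328,551),(670,583),0)]
X={}
for n,p,q,m in L:
    X[n],e=tri((a,f(p)),(b,g(q)));print(n,X[n],round(e,2))
def T(v): return pose(v[:3],Ro.from_euler('xyz',[v[5],v[4],v[3]],degrees=True).as_matrix())
def res(v):
    M=T(v);o=[]
    for n,p,q,m in L[:6]:
        # image left is the +y side of the pack seen along -z with its x up
        w=M[:3,:3]@(np.array(m)/1e3)+M[:3,3]
        o+=list(proj(a,w)-f(p))+list(proj(b,w)-g(q))
    return np.array(o)
for fix in (0,1):
    fun=(lambda u:res(np.r_[u,-40,0])) if fix else res
    x0=[.49,.31,.12,-72] if fix else [.49,.31,.12,-72,-40,0]
    s=least_squares(fun,x0,x_scale=[.01]*3+[1]*(len(x0)-3));print(s.x,'rms',np.sqrt(np.mean(s.fun**2)));print(s.fun.reshape(-1,4))
"
```

```text
bodL [0.5186 0.2667 0.1831] 0.28
bodR [0.4725 0.2512 0.1861] 0.25
nosL [0.5152 0.2513 0.196 ] 0.02
nosR [0.484 0.241 0.195] 0.12
nbL [0.5123 0.2599 0.1926] 0.15
nbR [0.4816 0.2496 0.1959] 0.08
plUL [0.5116 0.3113 0.1631] 0.07
plUR [0.4532 0.2917 0.1654] 0.09
plDL [0.4878 0.3869 0.099 ] 0.06
plDR [0.4289 0.3668 0.1014] 0.04
[  0.4833   0.2949   0.1253 -71.6663 -35.8493  -0.3513] rms 0.799824237224609
[[-1.0918  0.066   0.4545  1.9   ]
 [-0.751   0.8522  0.9517  1.0628]
 [ 0.5983 -0.3849  0.346  -0.5989]
 [-0.5954 -0.1183 -0.4459 -0.4146]
 [ 1.2375 -0.3132 -0.0522 -0.5967]
 [ 0.5942 -0.2917 -1.2359 -1.1565]]
[  0.4852   0.2903   0.1224 -71.9062] rms 0.8195818201553361
[[-1.0583  0.0632  0.4592  1.8802]
 [-0.726   0.8518  0.8991  1.0143]
 [ 0.5049 -0.0861  0.4101 -0.2145]
 [-0.6046  0.1888 -0.3369 -0.0438]
 [ 1.1923 -0.6569 -0.0592 -0.9062]
 [ 0.578  -0.6319 -1.248  -1.483 ]]
```

```bash
python3 -c "
from h import *
from plant import r
A=now(r.get_state())
R=toolR(-71.9,40);o=np.array([.4852,.2903,.1224]);x,z=R[:,0],-R[:,2]
g=o+.05*x+.004*z
print(g)
E=rows(A,pose(g+.10*z,R),10)
E=rows(E,pose(g,R),3)
"
```

```text
[0.4963008  0.25633705 0.15760356]
N 10 slide [-0.077, 0.022, 0.081] rot [0.0, 0.873, -0.002] end [0.476  0.3168 0.2337] [179.98 -40.01 -71.9 ]
N 3 slide [-0.0, -0.001, 0.221] rot [0.002, -0.001, -0.0] end [0.4963 0.2562 0.1575] [-179.99  -39.99  -71.9 ]
```

Emit:
play_rows:
  rows:
    - {"slide": [-0.077,0.022,0.081],"delta_rot": [0,0.873,0],"fingers": 1}
    - {"slide": [-0.077,0.022,0.081],"delta_rot": [0,0.873,0],"fingers": 1}
    - {"slide": [-0.077,0.022,0.081],"delta_rot": [0,0.873,0],"fingers": 1}
    - {"slide": [-0.077,0.022,0.081],"delta_rot": [0,0.873,0],"fingers": 1}
    - {"slide": [-0.077,0.022,0.081],"delta_rot": [0,0.873,0],"fingers": 1}

```text
time_s: 5.35
tcp_pos: [0.4979, 0.3019, 0.3143]
eef_rot: [-179.9, -20.1, -71.9]
contact_force: [0.2, -0.1, -0.4]
gripper_width: 0.0879
gripper_force: 0.0
```

Emit:
play_rows:
  rows:
    - {"slide": [-0.077,0.022,0.081],"delta_rot": [0,0.873,0],"fingers": 1}
    - {"slide": [-0.077,0.022,0.081],"delta_rot": [0,0.873,0],"fingers": 1}
    - {"slide": [-0.077,0.022,0.081],"delta_rot": [0,0.873,0],"fingers": 1}
    - {"slide": [-0.077,0.022,0.081],"delta_rot": [0,0.873,0],"fingers": 1}
    - {"slide": [-0.077,0.022,0.081],"delta_rot": [0,0.873,0],"fingers": 1}
    - {"slide": [0,0,0],"delta_rot": [0,0,0],"fingers": 1}
    - {"slide": [0,0,0],"delta_rot": [0,0,0],"fingers": 1}

```text
time_s: 6.22
tcp_pos: [0.4761, 0.3182, 0.2344]
eef_rot: [-179.9, -39.9, -71.9]
contact_force: [-0.2, -0.6, 0.5]
gripper_width: 0.0873
gripper_force: 0.0
```

```bash
python3 -c "
from h import *
d=snap('g1')
A=now(d['wrist']['s'])
R=toolR(-71.9,40);o=np.array([.4852,.2903,.1224]);x,z=R[:,0],-R[:,2]
E=rows(A,pose(o+.05*x+.004*z,R),3)
M=pose(o,np.c_[x,-R[:,1],z]);im=d['wrist']['image'].copy()
for m in [(70.5,24,32),(70.5,-24,32),(82.5,16,26),(82.5,-16,26),(17.5,24,32),(17.5,-24,32)]:
    u=proj(d['wrist'],(M@np.r_[np.array(m)/1e3,1])[:3]);cv2.circle(im,tuple(int(round(k)) for k in u),2,(0,0,255),-1)
cv2.imwrite('pics/g1o.png',im)
"
```

```text
t 6.22 tcp [0.4761 0.3182 0.2344] [-179.92  -39.9   -71.93] j [ 68.8  23.8 -14.3  24.1 -85.2 -60. ] w 0.0873 F [-0.2 -0.6  0.5]
N 3 slide [0.001, 0.0, 0.224] rot [-0.005, 0.007, -0.001] end [0.4964 0.2564 0.1574] [-180.    -40.    -71.91]
```

View pics/g1o.png

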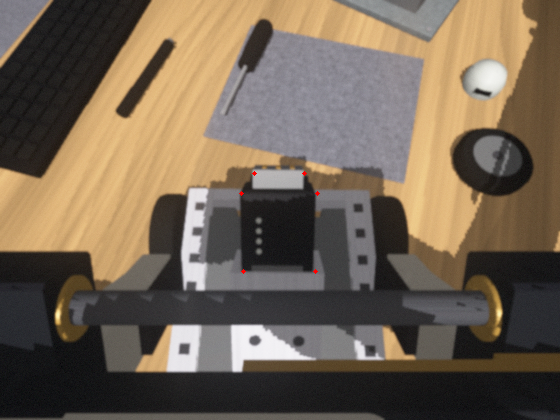

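The model overlay sits on the pack's corners: body front (242,193)–(317,193), nose (254,173)–(305,173). Next I descend, grip and check the hold.

Emit:
play_rows:
  rows:
    - {"slide": [0,0,0.224],"delta_rot": [0,0,0],"fingers": 1}
    - {"slide": [0,0,0.224],"delta_rot": [0,0,0],"fingers": 1}
    - {"slide": [0,0,0.224],"delta_rot": [0,0,0],"fingers": 1}
    - {"slide": [0,0,0],"delta_rot": [0,0,0],"fingers": 1}

```text
time_s: 6.78
tcp_pos: [0.4961, 0.254, 0.1563]
eef_rot: [179.9, -40.0, -72.0]
contact_force: [0.6, 0.4, 0.7]
gripper_width: 0.0874
gripper_force: 0.0
```

Emit:
play_rows:
  rows:
    - {"slide": [0,0,0],"delta_rot": [0,0,0],"fingers": -1}
    - {"slide": [0,0,0],"delta_rot": [0,0,0],"fingers": -1}
    - {"slide": [0,0,0],"delta_rot": [0,0,0],"fingers": -1}
    - {"slide": [0,0,0],"delta_rot": [0,0,0],"fingers": -1}
    - {"slide": [0,0,0],"delta_rot": [0,0,0],"fingers": -1}
    - {"slide": [0,0,0],"delta_rot": [0,0,0],"fingers": -1}
  squeeze: 45

```text
time_s: 7.52
tcp_pos: [0.4963, 0.2566, 0.1564]
eef_rot: [-180.0, -40.0, -71.9]
contact_force: [-2.0, 0.9, 1.7]
gripper_width: 0.0477
gripper_force: 44.9
```

Emit:
play_rows:
  rows:
    - {"slide": [0.08,0,0],"delta_rot": [0,0,0],"fingers": -1}
    - {"slide": [0.12,0,0],"delta_rot": [0,0,0],"fingers": -1}
    - {"slide": [0.12,0,0],"delta_rot": [0,0,0],"fingers": -1}
    - {"slide": [0.12,0,0],"delta_rot": [0,0,0],"fingers": -1}

```text
time_s: 8.02
tcp_pos: [0.5121, 0.2074, 0.1993]
eef_rot: [-180.0, -40.0, -71.9]
contact_force: [-1.1, 3.1, -2.5]
gripper_width: 0.0478
gripper_force: 44.9
```

Emit:
play_rows:
  rows:
    - {"slide": [0.12,0,0],"delta_rot": [0,0,0],"fingers": -1}
    - {"slide": [0.12,0,0],"delta_rot": [0,0,0],"fingers": -1}
    - {"slide": [0.12,0,0],"delta_rot": [0,0,0],"fingers": -1}
    - {"slide": [0.1,0,0],"delta_rot": [0,0,0],"fingers": -1}
    - {"slide": [0,0,0],"delta_rot": [0,0,0],"fingers": -1}

```text
time_s: 8.65
tcp_pos: [0.5284, 0.1568, 0.2437]
eef_rot: [-180.0, -40.0, -72.0]
contact_force: [-0.5, -0.7, -3.9]
gripper_width: 0.0481
gripper_force: 44.9
```

```bash
python3 -c "
from h import *
d=snap('p1',('scene','wrist'))
A=now(d['wrist']['s'])
# lay pack: centre on mat at (.48,0); heading -90; grasp at pack x .05, tip 4 mm above underside
R=toolR(-93,0);p=np.array([.485,.0,.003])+.05*R[:,0]
E=rows(A,pose(p+[0,0,.06],R))
z=lambda i,w,h:cv2.resize(i,(w,h),interpolation=cv2.INTER_CUBIC)
cv2.imwrite('pics/p1v.png',np.hstack([z(d['scene']['image'][120:260,220:420],400,280),z(d['wrist']['image'],373,280)]))
"
```

```text
t 8.7 tcp [0.5283 0.1573 0.2432] [-179.98  -40.    -71.97] j [ 56.6  16.1 -26.9  31.1 -76.7 -54. ] w 0.0475 F [-0.5  0.3 -3.9]
N 9 slide [0.088, 0.063, 0.182] rot [-0.178, -0.958, 0.489] end [ 0.4824 -0.0499  0.0626] [-1.7998e+02 -2.0000e-02 -9.3000e+01]
```

View pics/p1v.png

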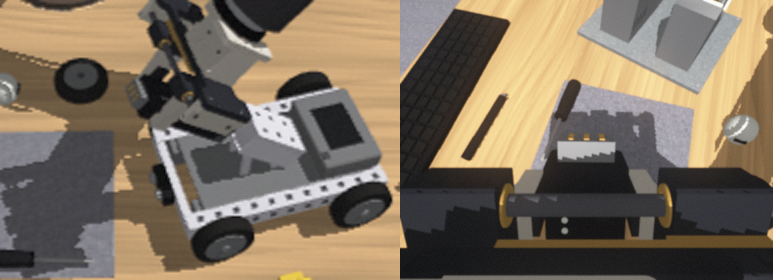

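The pack is out of the sleeve: its nose shows at (140,90) in the scene inset, with the mouth empty, and the wrist reads 3.9 N of load. Next I carry it over the mat and level it.

```bash
python3 -c "
from h import *
from plant import r
A=now(r.get_state())
R=toolR(-93,0);p=np.array([.485,.0,.003])+.05*R[:,0]
M=A.copy();M[:3,3]=[.51,.05,.235]
E=rows(A,M,3);E=rows(E,pose(p+[0,0,.10],R),9);E=rows(E,pose(p+[0,0,.02],R),3)
"
```

```text
N 3 slide [0.153, 0.113, 0.152] rot [0.0, 0.0, -0.0] end [0.5099 0.05   0.2348] [179.99 -40.01 -71.93]
N 9 slide [0.029, 0.036, 0.119] rot [-0.178, -0.959, 0.49] end [ 0.4821 -0.05    0.1026] [-1.7999e+02  1.0000e-02 -9.3010e+01]
N 3 slide [-0.0, -0.001, 0.177] rot [-0.0, 0.001, -0.001] end [ 0.4826 -0.05    0.0229] [-1.7999e+02 -1.0000e-02 -9.3000e+01]
```

Emit:
play_rows:
  rows:
    - {"slide": [0.153,0.113,0.152],"delta_rot": [0,0,0],"fingers": -1}
    - {"slide": [0.153,0.113,0.152],"delta_rot": [0,0,0],"fingers": -1}
    - {"slide": [0.153,0.113,0.152],"delta_rot": [0,0,0],"fingers": -1}
    - {"slide": [0.029,0.036,0.119],"delta_rot": [-0.178,-0.959,0.49],"fingers": -1}
    - {"slide": [0.029,0.036,0.119],"delta_rot": [-0.178,-0.959,0.49],"fingers": -1}
    - {"slide": [0.029,0.036,0.119],"delta_rot": [-0.178,-0.959,0.49],"fingers": -1}
    - {"slide": [0.029,0.036,0.119],"delta_rot": [-0.178,-0.959,0.49],"fingers": -1}
    - {"slide": [0.029,0.036,0.119],"delta_rot": [-0.178,-0.959,0.49],"fingers": -1}

```text
time_s: 9.75
tcp_pos: [0.5001, -0.0185, 0.169]
eef_rot: [-178.1, -17.7, -84.3]
contact_force: [-0.3, -0.1, -3.9]
gripper_width: 0.048
gripper_force: 44.9
```

Emit:
play_rows:
  rows:
    - {"slide": [0.029,0.036,0.119],"delta_rot": [-0.178,-0.959,0.49],"fingers": -1}
    - {"slide": [0.029,0.036,0.119],"delta_rot": [-0.178,-0.959,0.49],"fingers": -1}
    - {"slide": [0.029,0.036,0.119],"delta_rot": [-0.178,-0.959,0.49],"fingers": -1}
    - {"slide": [0.029,0.036,0.119],"delta_rot": [-0.178,-0.959,0.49],"fingers": -1}
    - {"slide": [0,0,0.177],"delta_rot": [0,0,0],"fingers": -1}
    - {"slide": [0,0,0.177],"delta_rot": [0,0,0],"fingers": -1}
    - {"slide": [0,0,0.177],"delta_rot": [0,0,0],"fingers": -1}
    - {"slide": [0,0,0],"delta_rot": [0,0,0],"fingers": -1}

```text
time_s: 10.75
tcp_pos: [0.4803, -0.0502, 0.0211]
eef_rot: [179.7, -0.1, -93.0]
contact_force: [0.2, -1.0, -4.1]
gripper_width: 0.0478
gripper_force: 44.9
```

Emit:
play_rows:
  rows:
    - {"slide": [0,0,0.03],"delta_rot": [0,0,0],"fingers": -1}
    - {"slide": [0,0,0.03],"delta_rot": [0,0,0],"fingers": -1}
    - {"slide": [0,0,0],"delta_rot": [0,0,0],"fingers": -1}

```text
time_s: 11.12
tcp_pos: [0.4824, -0.0497, 0.0143]
eef_rot: [-180.0, 0.0, -93.0]
contact_force: [0.5, 0.2, -4.0]
gripper_width: 0.0478
gripper_force: 44.9
```

Emit:
play_rows:
  rows:
    - {"slide": [0,0,0.02],"delta_rot": [0,0,0],"fingers": -1}
    - {"slide": [0,0,0.01],"delta_rot": [0,0,0],"fingers": -1}
    - {"slide": [0,0,0],"delta_rot": [0,0,0],"fingers": -1}

```text
time_s: 11.5
tcp_pos: [0.4822, -0.0498, 0.0095]
eef_rot: [-180.0, 0.0, -93.0]
contact_force: [-0.2, -1.2, -3.6]
gripper_width: 0.048
gripper_force: 44.9
```

Emit:
play_rows:
  rows:
    - {"slide": [0,0,0.01],"delta_rot": [0,0,0],"fingers": -1}
    - {"slide": [0,0,0],"delta_rot": [0,0,0],"fingers": -1}

```text
time_s: 11.75
tcp_pos: [0.4822, -0.0498, 0.008]
eef_rot: [-180.0, 0.0, -93.0]
contact_force: [-0.6, 0.7, -2.9]
gripper_width: 0.048
gripper_force: 44.9
```

Emit:
play_rows:
  rows:
    - {"slide": [0,0,0.007],"delta_rot": [0,0,0],"fingers": -1}
    - {"slide": [0,0,0],"delta_rot": [0,0,0],"fingers": -1}

```text
time_s: 12.0
tcp_pos: [0.4822, -0.0498, 0.0069]
eef_rot: [-180.0, 0.0, -93.0]
contact_force: [0.3, 0.2, -3.9]
gripper_width: 0.0475
gripper_force: 44.9
```

Emit:
play_rows:
  rows:
    - {"slide": [0,0,0.006],"delta_rot": [0,0,0],"fingers": -1}
    - {"slide": [0,0,0],"delta_rot": [0,0,0],"fingers": -1}

```text
time_s: 12.25
tcp_pos: [0.4822, -0.0498, 0.006]
eef_rot: [-180.0, 0.0, -93.0]
contact_force: [0.7, 0.2, -3.4]
gripper_width: 0.0477
gripper_force: 44.9
```

Emit:
play_rows:
  rows:
    - {"slide": [0,0,0.007],"delta_rot": [0,0,0],"fingers": -1}
    - {"slide": [0,0,0],"delta_rot": [0,0,0],"fingers": -1}
    - {"slide": [0,0,0],"delta_rot": [0,0,0],"fingers": -1}

```text
time_s: 12.62
tcp_pos: [0.4823, -0.0498, 0.005]
eef_rot: [-180.0, 0.0, -93.0]
contact_force: [0.9, 1.2, -4.5]
gripper_width: 0.0476
gripper_force: 44.9
```

```bash
python3 -c "
from h import *
d=snap('m1',('scene','wrist','scene','wrist'));print(d['wrist']['s']['moment'])
"
```

```text
t 12.78 tcp [ 0.4823 -0.0498  0.0051] [-1.7998e+02  1.0000e-02 -9.2990e+01] j [ 17.4  18.4 -38.2  -0.  -33.5 -20.4] w 0.0479 F [ 0.4 -0.6 -4.1]
[-0.08673573  0.17650619 -0.04134743]
```

Emit:
play_rows:
  rows:
    - {"slide": [0,0,0.006],"delta_rot": [0,0,0],"fingers": -1}
    - {"slide": [0,0,0],"delta_rot": [0,0,0],"fingers": -1}

```text
time_s: 13.08
tcp_pos: [0.4824, -0.0498, 0.0042]
eef_rot: [-180.0, 0.0, -93.0]
contact_force: [-0.3, 0.2, -2.9]
gripper_width: 0.0477
gripper_force: 44.9
```

Emit:
play_rows:
  rows:
    - {"slide": [0,0,0.005],"delta_rot": [0,0,0],"fingers": -1}
    - {"slide": [0,0,0],"delta_rot": [0,0,0],"fingers": -1}

```text
time_s: 13.32
tcp_pos: [0.4824, -0.0498, 0.0042]
eef_rot: [-180.0, 0.0, -93.0]
contact_force: [-4.5, 1.0, 8.7]
gripper_width: 0.048
gripper_force: 44.9
```

Firm contact at 12 N, so the pack is down. I'll release, rise and look.

Emit:
play_rows:
  rows:
    - {"slide": [0,0,-0.005],"delta_rot": [0,0,0],"fingers": -1}
    - {"slide": [0,0,0],"delta_rot": [0,0,0],"fingers": 0}
    - {"slide": [0,0,0],"delta_rot": [0,0,0],"fingers": 1}
    - {"slide": [0,0,0],"delta_rot": [0,0,0],"fingers": 1}
    - {"slide": [0,0,0],"delta_rot": [0,0,0],"fingers": 1}
    - {"slide": [0,0,0],"delta_rot": [0,0,0],"fingers": 1}

```text
time_s: 14.08
tcp_pos: [0.4823, -0.0498, 0.0041]
eef_rot: [-180.0, 0.0, -93.0]
contact_force: [-0.7, -0.2, 0.3]
gripper_width: 0.0822
gripper_force: 0.0
```

Emit:
play_rows:
  rows:
    - {"slide": [0,0,-0.1],"delta_rot": [0,0,0],"fingers": 1}
    - {"slide": [0,0,-0.35],"delta_rot": [0,0,0],"fingers": 1}
    - {"slide": [0,0,-0.4],"delta_rot": [0,0,0],"fingers": 1}
    - {"slide": [-0.2,0,-0.3],"delta_rot": [0,0,0],"fingers": 1}
    - {"slide": [-0.25,0,-0.1],"delta_rot": [0,0,0],"fingers": 1}
    - {"slide": [0,0,0],"delta_rot": [0,0,0],"fingers": 1}
    - {"slide": [0,0,0],"delta_rot": [0,0,0],"fingers": 1}

```text
time_s: 14.95
tcp_pos: [0.4852, 0.0175, 0.1912]
eef_rot: [180.0, -0.0, -93.0]
contact_force: [-0.4, -0.4, -0.7]
gripper_width: 0.0878
gripper_force: 0.0
```

```bash
python3 -c "
from h import *
snap('m2')"
```

```text
t 14.95 tcp [0.4852 0.0175 0.1912] [179.97  -0.   -92.95] j [ 25.3   4.1 -25.5  -0.  -60.4 -28.3] w 0.0878 F [-0.4 -0.4 -0.7]
```

View pics/m2_wrist.png

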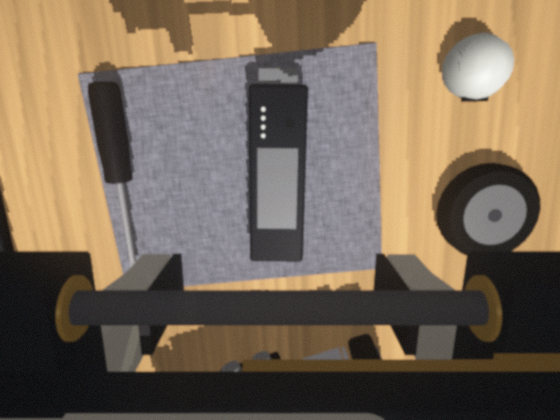

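The pack lies flat on the mat with its nose up at (277,73). Its body corners are (250,85), (307,85), (303,261) and (250,261), and the screwdriver at (112,130) is untouched. I've now used all ten views, so I'll continue numerically.

```bash
python3 -c "
from h import *
np.set_printoptions(precision=4,suppress=True)
d=load('m2')['wrist']
g=cv2.cvtColor(d['image'],cv2.COLOR_BGR2GRAY).astype(int)
for v in (120,240,252): print(v,g[v,240:316:2].tolist())
for u in (262,295): print(u,g[76:92,u].tolist(),g[252:272,u].tolist())
q=[onz(d,p,.035) for p in [(250,85),(307,85),(303,261),(250,261)]]
for a in q: print(a)
h=(q[0]+q[1]-q[2]-q[3])/2;print('len',np.linalg.norm(h),'w',np.linalg.norm(q[0]-q[1]),np.linalg.norm(q[2]-q[3]),'head',np.degrees(np.arctan2(h[1],h[0])),'tail',(q[2]+q[3])/2,'front',(q[0]+q[1])/2)
"
```

```text
120 [133, 126, 128, 104, 61, 39, 47, 44, 44, 49, 71, 144, 125, 55, 44, 44, 46, 44, 44, 49, 43, 44, 47, 44, 40, 44, 39, 44, 48, 49, 47, 49, 45, 61, 119, 129, 123, 128]
240 [139, 136, 137, 137, 127, 70, 49, 55, 59, 55, 58, 63, 62, 60, 59, 61, 60, 62, 62, 66, 64, 65, 67, 65, 65, 70, 66, 69, 67, 64, 63, 67, 126, 135, 138, 147, 145, 150]
252 [141, 136, 136, 139, 136, 82, 55, 61, 57, 62, 59, 62, 57, 63, 60, 60, 66, 62, 60, 65, 61, 65, 64, 60, 68, 65, 67, 69, 69, 70, 63, 77, 127, 135, 143, 140, 135, 133]
262 [137, 138, 135, 129, 113, 87, 74, 61, 45, 38, 35, 41, 47, 45, 44, 45] [62, 62, 64, 61, 59, 63, 58, 63, 74, 104, 128, 132, 138, 137, 141, 142, 148, 154, 148, 146]
295 [128, 139, 137, 138, 137, 128, 109, 83, 55, 38, 37, 36, 43, 39, 44, 42] [70, 69, 68, 70, 67, 67, 66, 64, 72, 87, 110, 126, 128, 132, 134, 135, 134, 132, 131, 136]
[ 0.5031 -0.0736  0.035 ]
[ 0.4579 -0.0713  0.035 ]
[0.4661 0.0792 0.035 ]
[0.5139 0.0767 0.035 ]
len 0.150720435553477 w 0.04529779587808342 0.04787937556924185 head -93.61426895774115 tail [0.49   0.0779 0.035 ] front [ 0.4805 -0.0725  0.035 ]
```

```bash
cat >> h.py <<'E'
BR=toolR(-105.5,-40);BO=np.array([.4198,-.3266,.0394])
def bay(x,y,z): return BO+x*BR[:,0]-y*BR[:,1]-z*BR[:,2]   # bay y = -tool y, bay z = -tool z
def inbay(p): q=BR.T@(np.asarray(p)-BO);return (q*[1,-1,-1]).round(4)
E
python3 -c "
from h import *
from plant import r
A=now(r.get_state());R=toolR(-93,0)
E=rows(A,pose([.4889,.059,.06],R),3);E=rows(E,pose([.4889,.059,.010],R),2)
U=pose([.4889,.059,.15],R);rows(E,U,3)
V=pose(bay(-.144-.125,0,.05),BR);E=rows(U,V);rows(E,pose(bay(-.144-.105,0,.013),BR),3)
print(bay(-.15,0,0))
"
```

```text
N 3 slide [-0.093, -0.004, 0.291] rot [0.004, -0.001, 0.001] end [0.489  0.0588 0.06  ] [ 1.7999e+02 -1.0000e-02 -9.3010e+01]
N 2 slide [-0.001, 0.0, 0.167] rot [0.001, -0.001, -0.001] end [0.489  0.0591 0.0099] [-180.    0.  -93.]
N 3 slide [0.0, 0.0, -0.311] rot [-0.0, 0.0, 0.0] end [0.489  0.0591 0.1498] [-180.    0.  -93.]
N 9 slide [0.135, -0.009, -0.123] rot [0.106, -0.966, 0.291] end [ 0.4658 -0.1593  0.2506] [-180.     40.01 -105.52]
N 3 slide [0.044, -0.001, 0.083] rot [-0.001, 0.001, -0.001] end [ 0.4686 -0.1509  0.2092] [-180.    40.  -105.5]
[ 0.45050747 -0.21587244  0.13581814]
```

Emit:
play_rows:
  rows:
    - {"slide": [-0.093,-0.004,0.291],"delta_rot": [0,0,0],"fingers": 1}
    - {"slide": [-0.093,-0.004,0.291],"delta_rot": [0,0,0],"fingers": 1}
    - {"slide": [-0.093,-0.004,0.291],"delta_rot": [0,0,0],"fingers": 1}
    - {"slide": [0,0,0.167],"delta_rot": [0,0,0],"fingers": 1}
    - {"slide": [0,0,0.167],"delta_rot": [0,0,0],"fingers": 1}
    - {"slide": [0,0,0],"delta_rot": [0,0,0],"fingers": 1}
    - {"slide": [0,0,0],"delta_rot": [0,0,0],"fingers": 1}

```text
time_s: 15.88
tcp_pos: [0.49, 0.0589, 0.011]
eef_rot: [-180.0, -0.0, -93.0]
contact_force: [0.8, -0.6, 0.4]
gripper_width: 0.0875
gripper_force: 0.0
```

Emit:
play_rows:
  rows:
    - {"slide": [0,0,0],"delta_rot": [0,0,0],"fingers": -1}
    - {"slide": [0,0,0],"delta_rot": [0,0,0],"fingers": -1}
    - {"slide": [0,0,0],"delta_rot": [0,0,0],"fingers": -1}
    - {"slide": [0,0,0],"delta_rot": [0,0,0],"fingers": -1}
    - {"slide": [0,0,0],"delta_rot": [0,0,0],"fingers": -1}
    - {"slide": [0,0,0],"delta_rot": [0,0,0],"fingers": -1}
  squeeze: 45

```text
time_s: 16.62
tcp_pos: [0.4897, 0.0594, 0.0107]
eef_rot: [-180.0, 0.0, -93.0]
contact_force: [-1.4, 0.6, 5.1]
gripper_width: 0.0479
gripper_force: 44.9
```

Emit:
play_rows:
  rows:
    - {"slide": [0,0,-0.1],"delta_rot": [0,0,0],"fingers": -1}
    - {"slide": [0,0,-0.25],"delta_rot": [0,0,0],"fingers": -1}
    - {"slide": [0,0,-0.28],"delta_rot": [0,0,0],"fingers": -1}
    - {"slide": [0,0,-0.28],"delta_rot": [0,0,0],"fingers": -1}
    - {"slide": [0,0,-0.28],"delta_rot": [0,0,0],"fingers": -1}
    - {"slide": [0,0,0],"delta_rot": [0,0,0],"fingers": -1}

```text
time_s: 17.38
tcp_pos: [0.4912, 0.0601, 0.1919]
eef_rot: [-179.7, 0.2, -93.0]
contact_force: [-0.3, 0.2, -4.0]
gripper_width: 0.0479
gripper_force: 44.9
```

```bash
python3 -c "
from h import *
d=snap('l1',('wrist','scene'))
A=now(d['wrist']['s'])
E=rows(A,pose(bay(-.144-.125,0,.05),BR));rows(E,pose(bay(-.144-.105,0,.017),BR),3)
"
```

```text
t 17.43 tcp [0.4898 0.0597 0.1897] [-1.7989e+02  1.1000e-01 -9.3010e+01] j [ 29.8   4.9 -24.9  -0.  -60.1 -32.8] w 0.0477 F [-1.   0.1 -4.6]
N 9 slide [0.145, -0.007, -0.093] rot [0.099, -0.961, 0.294] end [ 0.4662 -0.1586  0.2502] [ 179.97   40.01 -105.53]
N 3 slide [0.044, -0.0, 0.072] rot [0.001, 0.001, -0.002] end [ 0.4677 -0.1532  0.2127] [-179.99   40.   -105.49]
```

```bash
python3 -c "
from h import *
d=load('l1')['wrist'];A=now(d['s'])
W=lambda m:proj(d,(A@np.r_[np.array(m),1])[:3])
for n,m in [('bodyfront+',(.1325,.024,-.025)),('bodyfront-',(.1325,-.024,-.025)),('nose+',(.1445,.016,-.019)),('nose-',(.1445,-.016,-.019)),('mid-',(.05,-.024,-.025)),('mid+',(.05,.024,-.025))]: print(n,W(m).round(1))
g=cv2.cvtColor(d['image'],cv2.COLOR_BGR2GRAY).astype(int)
for u in (262,278,294): print(u,g[0:100:2,u].tolist())
for v in (40,60,100,180): print(v,g[v,220:340:2].tolist())
"
```

```text
bodyfront+ [358.9 -99.4]
bodyfront- [198.4 -99.4]
nose+ [ 331.  -135.6]
nose- [ 226.4 -135.6]
mid- [211.6 173.8]
mid+ [345.4 173.8]
262 [33, 25, 29, 32, 27, 28, 30, 29, 27, 25, 31, 29, 26, 29, 30, 31, 30, 25, 33, 27, 30, 29, 29, 29, 32, 29, 31, 33, 35, 31, 23, 32, 28, 30, 33, 37, 30, 32, 57, 92, 95, 96, 96, 95, 95, 92, 93, 96, 95, 95]
278 [25, 27, 32, 27, 28, 26, 29, 28, 23, 31, 29, 27, 30, 27, 22, 30, 29, 28, 25, 32, 29, 30, 34, 30, 28, 34, 31, 28, 29, 27, 32, 31, 28, 31, 30, 29, 31, 31, 56, 91, 94, 97, 95, 98, 95, 98, 97, 93, 95, 92]
294 [26, 29, 22, 24, 27, 32, 25, 27, 31, 25, 21, 28, 29, 30, 32, 28, 29, 29, 27, 31, 29, 25, 25, 31, 26, 27, 27, 31, 32, 27, 32, 32, 28, 33, 31, 26, 29, 32, 46, 89, 96, 93, 95, 95, 97, 97, 94, 95, 94, 97]
40 [37, 38, 38, 36, 33, 35, 30, 36, 31, 31, 69, 139, 165, 170, 152, 94, 33, 31, 32, 29, 32, 30, 33, 28, 29, 29, 29, 27, 31, 29, 30, 25, 32, 28, 27, 27, 29, 29, 30, 31, 28, 29, 25, 27, 29, 28, 25, 31, 29, 33, 31, 30, 29, 31, 36, 36, 34, 31, 35, 32]
60 [40, 38, 36, 38, 36, 30, 33, 31, 34, 37, 31, 35, 31, 33, 30, 35, 31, 31, 27, 31, 28, 23, 28, 31, 32, 27, 30, 25, 24, 32, 30, 29, 29, 28, 26, 30, 32, 32, 28, 26, 27, 29, 31, 31, 30, 26, 28, 28, 35, 30, 32, 31, 31, 34, 33, 41, 32, 30, 36, 33]
100 [43, 44, 39, 37, 43, 45, 79, 100, 94, 96, 100, 96, 94, 95, 95, 94, 97, 96, 97, 92, 92, 97, 99, 94, 98, 96, 97, 97, 97, 97, 95, 94, 94, 93, 96, 93, 94, 96, 97, 92, 95, 96, 93, 94, 99, 95, 92, 97, 97, 95, 93, 91, 97, 98, 90, 91, 50, 42, 37, 39]
180 [43, 39, 40, 43, 39, 37, 49, 83, 92, 93, 88, 90, 94, 92, 92, 92, 93, 90, 92, 91, 89, 94, 91, 89, 92, 89, 94, 92, 92, 93, 92, 93, 90, 93, 89, 92, 92, 95, 90, 91, 93, 91, 89, 88, 94, 94, 91, 89, 95, 90, 93, 95, 91, 85, 49, 41, 40, 43, 40, 41]
```

```bash
python3 -c "
from h import *
d=load('l1')['wrist'];A=now(d['s']);m=load('m2')['wrist']
g=cv2.cvtColor(m['image'],cv2.COLOR_BGR2GRAY).astype(int);print(g[140:156,278].tolist(),g[222:236,278].tolist())
g1=cv2.cvtColor(d['image'],cv2.COLOR_BGR2GRAY).astype(int);print(g1[200:260:2,278].tolist())
G=pose([.4897,.0594,.0107],toolR(-93,0))
for p in [(278,147.5),(278,229)]:
    X=onz(m,p,.035);q=np.linalg.inv(G)@np.r_[X,1];print('tool coords',q[:3].round(4))
    for t in (-3,-1.5,0,1.5,3):
        S=pose([0,0,0],Ro.from_euler('y',t,degrees=True).as_matrix()); c=np.array([0,0,-.019]);w=S[:3,:3]@(q[:3]-c)+c
        print(t,proj(d,(A@np.r_[w,1])[:3]).round(1))
"
```

```text
[52, 50, 48, 53, 53, 50, 55, 78, 109, 132, 140, 144, 146, 141, 140, 144] [158, 158, 159, 161, 160, 152, 124, 90, 69, 63, 62, 62, 65, 60]
[89, 89, 92, 88, 88, 90, 91, 90, 90, 91, 90, 91, 93, 91, 87, 93, 91, 90, 93, 92, 95, 90, 93, 125, 199, 211, 217, 211, 217, 214]
tool coords [ 0.083   0.0019 -0.0243]
-3 [284.2  76.8]
-1.5 [284.3  76.5]
0 [284.3  76.3]
1.5 [284.4  76.3]
3 [284.5  76.5]
tool coords [ 0.0119  0.002  -0.0243]
-3 [283.6 269.6]
-1.5 [283.6 270.2]
0 [283.7 270.9]
1.5 [283.7 271.5]
3 [283.7 272.2]
```

Emit:
play_rows:
  rows:
    - {"slide": [0.145,-0.007,-0.093],"delta_rot": [0.099,-0.961,0.294],"fingers": -1}
    - {"slide": [0.145,-0.007,-0.093],"delta_rot": [0.099,-0.961,0.294],"fingers": -1}
    - {"slide": [0.145,-0.007,-0.093],"delta_rot": [0.099,-0.961,0.294],"fingers": -1}
    - {"slide": [0.145,-0.007,-0.093],"delta_rot": [0.099,-0.961,0.294],"fingers": -1}
    - {"slide": [0.145,-0.007,-0.093],"delta_rot": [0.099,-0.961,0.294],"fingers": -1}
    - {"slide": [0.145,-0.007,-0.093],"delta_rot": [0.099,-0.961,0.294],"fingers": -1}
    - {"slide": [0.145,-0.007,-0.093],"delta_rot": [0.099,-0.961,0.294],"fingers": -1}
    - {"slide": [0.145,-0.007,-0.093],"delta_rot": [0.099,-0.961,0.294],"fingers": -1}

```text
time_s: 18.48
tcp_pos: [0.4695, -0.1347, 0.2476]
eef_rot: [-180.0, 35.6, -104.2]
contact_force: [0.2, 0.5, -3.7]
gripper_width: 0.0475
gripper_force: 44.9
```

Emit:
play_rows:
  rows:
    - {"slide": [0.145,-0.007,-0.093],"delta_rot": [0.099,-0.961,0.294],"fingers": -1}
    - {"slide": [0,0,0],"delta_rot": [0,0,0],"fingers": -1}
    - {"slide": [0,0,0],"delta_rot": [0,0,0],"fingers": -1}

```text
time_s: 18.85
tcp_pos: [0.4645, -0.1592, 0.2465]
eef_rot: [179.4, 39.8, -106.0]
contact_force: [0.3, 0.5, -2.9]
gripper_width: 0.0478
gripper_force: 44.9
```

```bash
python3 -c "
from h import *
d=snap('b1',('scene','wrist'))
A=now(d['wrist']['s']);print(inbay(A[:3,3]))
rows(A,pose(bay(-.144-.105,0,.017),BR),3)
"
```

```text
t 18.9 tcp [ 0.4647 -0.1587  0.2472] [ 179.51   39.78 -105.83] j [-28.8  12.6  -4.1 -38.6 -85.6  20.5] w 0.0479 F [ 0.5  0.1 -3.6]
[-0.2667 -0.0016  0.0474]
N 3 slide [0.039, -0.004, 0.068] rot [0.02, -0.016, -0.019] end [ 0.4679 -0.1532  0.2124] [-180.     40.   -105.49]
```

Emit:
play_rows:
  rows:
    - {"slide": [0.039,-0.004,0.068],"delta_rot": [0.02,-0.016,-0.019],"fingers": -1}
    - {"slide": [0.039,-0.004,0.068],"delta_rot": [0.02,-0.016,-0.019],"fingers": -1}
    - {"slide": [0.039,-0.004,0.068],"delta_rot": [0.02,-0.016,-0.019],"fingers": -1}
    - {"slide": [0,0,0],"delta_rot": [0,0,0],"fingers": -1}
    - {"slide": [0,0,0],"delta_rot": [0,0,0],"fingers": -1}

```text
time_s: 19.58
tcp_pos: [0.4684, -0.1539, 0.2134]
eef_rot: [-179.9, 40.0, -105.4]
contact_force: [-1.1, 0.0, -3.8]
gripper_width: 0.0477
gripper_force: 44.9
```

```bash
cat >> h.py <<'E'
def st():
    from plant import r
    s=r.get_state();A=now(s);q=BR.T@s["contact_force"]*[1,-1,-1]
    print("t",round(s["time_s"],2),"bay pos",inbay(A[:3,3]),"rot",s["eef_rot"].round(2),"F bay",q.round(1),"w",round(s["gripper_width"],4),"j",s["joints"].round(0));return A
E
python3 -c "
from h import *
A=st();rows(A,pose(bay(-.144-.105,0,.011),BR),3)"
```

```text
t 19.57 bay pos [-0.2493  0.0006  0.018 ] rot [-179.86   39.99 -105.4 ] F bay [ 2.7 -1.1 -2.8] w 0.0477 j [-29.  14.  -7. -39. -82.  23.]
N 3 slide [0.001, 0.001, 0.016] rot [-0.006, -0.0, 0.006] end [ 0.4691 -0.1497  0.2076] [ 179.99   39.99 -105.51]
```

Emit:
play_rows:
  rows:
    - {"slide": [0,0.003,0.02],"delta_rot": [0,0,0],"fingers": -1}
    - {"slide": [0,0,0.02],"delta_rot": [0,0,0],"fingers": -1}
    - {"slide": [0,0,0],"delta_rot": [0,0,0],"fingers": -1}

```text
time_s: 19.95
tcp_pos: [0.4689, -0.1503, 0.2093]
eef_rot: [-179.8, 40.0, -105.4]
contact_force: [-1.5, -1.4, 1.1]
gripper_width: 0.0478
gripper_force: 44.9
```

```bash
python3 -c "
from h import *
st()"
```

```text
t 19.95 bay pos [-2.494e-01  2.000e-04  1.250e-02] rot [-179.8    39.96 -105.36] F bay [ 0.7 -1.1  2. ] w 0.0478 j [-28.  14.  -7. -39. -81.  23.]
```

Emit:
play_rows:
  rows:
    - {"slide": [0,0,0.01],"delta_rot": [0,0,0],"fingers": -1}
    - {"slide": [0,0,0],"delta_rot": [0,0,0],"fingers": -1}

```text
time_s: 20.2
tcp_pos: [0.4691, -0.1492, 0.208]
eef_rot: [-179.8, 40.0, -105.4]
contact_force: [-1.8, -1.9, 3.5]
gripper_width: 0.0473
gripper_force: 45.0
```

```bash
python3 -c "
from h import *
st()"
```

```text
t 20.2 bay pos [-2.494e-01  1.000e-04  1.090e-02] rot [-179.81   39.99 -105.37] F bay [-0.5 -1.3  4.2] w 0.0473 j [-28.  14.  -7. -39. -81.  23.]
```

Emit:
play_rows:
  rows:
    - {"slide": [0,0,0.007],"delta_rot": [0,0,0],"fingers": -1}
    - {"slide": [0,0,0],"delta_rot": [0,0,0],"fingers": -1}

```text
time_s: 20.45
tcp_pos: [0.4694, -0.1484, 0.207]
eef_rot: [-179.8, 40.0, -105.4]
contact_force: [-2.0, -1.3, 5.1]
gripper_width: 0.048
gripper_force: 45.0
```

```bash
python3 -c "
from h import *
st()"
```

```text
t 20.45 bay pos [-2.494e-01  1.000e-04  9.500e-03] rot [-179.83   40.01 -105.39] F bay [-1.9 -1.6  5. ] w 0.048 j [-28.  14.  -7. -39. -81.  23.]
```

```bash
python3 -c "
from h import *
from plant import r
np.set_printoptions(precision=3,suppress=True)
for s in (load('l1')['wrist']['s'],load('b1')['wrist']['s'],r.get_state()):
    R=now(s)[:3,:3];print(R.T@s['contact_force'],R.T@s['moment'])
from h import *
d=snap('b2',('scene','top','wrist'))['wrist'];A=now(d['s'])
g=cv2.cvtColor(d['image'],cv2.COLOR_BGR2GRAY).astype(int)
for v in (100,180): print(v,g[v,220:340].tolist())
print(g[60:100,278].tolist())
g=cv2.cvtColor(load('l1')['wrist']['image'],cv2.COLOR_BGR2GRAY).astype(int)
for v in (100,180): print(v,g[v,220:340].tolist())
"
```

```text
[-0.19   0.335  3.995] [-0.09  -0.293 -0.02 ]
[ 2.143 -0.48   2.862] [-0.004  2.792  0.061]
[-1.924  1.599 -5.043] [-0.609  2.225  0.199]
t 20.55 tcp [ 0.469 -0.148  0.207] [-179.83   40.   -105.39] j [-28.   14.5  -7.2 -39.5 -81.1  23.4] w 0.0478 F [-2.5 -1.5  5.1]
100 [52, 54, 48, 51, 51, 50, 52, 52, 68, 93, 118, 129, 132, 133, 129, 129, 131, 130, 128, 128, 129, 129, 130, 130, 131, 129, 128, 129, 129, 131, 128, 128, 128, 129, 128, 128, 130, 126, 128, 127, 130, 129, 129, 129, 127, 130, 130, 127, 128, 125, 129, 129, 130, 128, 131, 131, 128, 128, 128, 128, 128, 127, 129, 129, 130, 127, 127, 129, 129, 129, 129, 128, 123, 114, 101, 93, 94, 91, 95, 97, 95, 96, 94, 94, 92, 93, 95, 94, 95, 97, 94, 95, 94, 93, 94, 95, 96, 92, 90, 97, 97, 96, 93, 96, 96, 95, 95, 93, 93, 90, 86, 72, 50, 41, 38, 38, 39, 41, 38, 38]
180 [47, 46, 48, 47, 46, 49, 46, 49, 45, 48, 55, 74, 102, 119, 126, 125, 126, 125, 126, 126, 122, 125, 127, 124, 125, 126, 124, 125, 125, 127, 127, 128, 128, 126, 128, 124, 125, 124, 126, 126, 126, 125, 125, 124, 123, 124, 127, 126, 125, 124, 122, 126, 124, 127, 126, 125, 125, 125, 
[... 732 characters left out ...]
93, 97, 96, 96, 93, 95, 94, 97, 96, 97, 97, 94, 92, 97, 95, 96, 96, 94, 93, 93, 94, 93, 99, 94, 95, 94, 92, 96, 97, 98, 97, 91, 95, 97, 93, 94, 91, 96, 97, 95, 98, 96, 90, 95, 91, 71, 50, 41, 42, 36, 37, 36, 39, 40]
180 [43, 39, 39, 43, 40, 42, 43, 44, 39, 38, 37, 45, 49, 66, 83, 91, 92, 90, 93, 94, 88, 95, 90, 93, 94, 92, 92, 91, 92, 91, 92, 93, 93, 91, 90, 90, 92, 91, 91, 91, 89, 93, 94, 92, 91, 92, 89, 90, 92, 90, 89, 91, 94, 90, 92, 92, 92, 90, 93, 92, 92, 92, 93, 90, 90, 91, 93, 92, 89, 91, 92, 96, 92, 88, 95, 92, 90, 89, 91, 88, 93, 93, 91, 93, 89, 92, 88, 90, 94, 89, 94, 90, 91, 92, 89, 91, 95, 92, 90, 87, 93, 92, 95, 92, 91, 89, 85, 73, 49, 40, 41, 42, 40, 41, 43, 41, 40, 44, 41, 41]
```

```bash
cat > lab.py <<'E'
from h import *
from scipy.optimize import least_squares
def edges(g,rows_,u0,u1):
    """subpixel left/right label edges per row (half level, searched outward from inside)"""
    out=[]
    for v in rows_:
        p=cv2.GaussianBlur(g[v-1:v+2].astype(np.float32),(1,3),0).mean(0)
        e=[]
        for u,s in ((u0,-1),(u1,1)):
            i=p[u-s*8:u:s].mean() if s>0 else p[u:u+8].mean()
            i=np.median([p[u-s*k] for k in range(2,9)]);o=np.median([p[u+s*k] for k in range(10,15)]);h=(i+o)/2;k=0
            while (p[u+s*k]-h)*(i-h)>0 and k<14:k+=1
            a,b=p[u+s*(k-1)],p[u+s*k];e.append(u+s*(k-1+(a-h)/(a-b)))
        out.append((v,*e))
    return np.array(out)
def ray(c,u,v):
    K=cam(c)[0];T=c["T_tool_cam"];return T[:3,3],T[:3,:3]@np.linalg.solve(K,[u,v,1.])
def fit(c,E,W,zt=-.024):
    # label plane in tool frame: z = zt + h - tan(t) x + tan(roll) y, edges y = y0 + yaw*x +- W/2
    def res(q):
        h,t,ro,y0,yw=q;o=[]
        for v,l,r_ in E:
            for u,s in((l,-1),(r_,1)):
                p,d=ray(c,u,v);k=(zt+h-t*p[0]+ro*p[1]-p[2])/(d[2]+t*d[0]-ro*d[1]);X=p+k*d
                o.append((X[1]-y0-yw*X[0]-s*W/2)*1e3)
        return np.array(o)
    s=least_squares(res,[0]*5,x_scale=[.001,.01,.01,.001,.01]);return s.x,np.sqrt(np.mean(s.fun**2)),np.sqrt(np.diag(np.linalg.inv(s.jac.T@s.jac))*np.mean(s.fun**2))
E
python3 - <<'E'
from lab import *
np.set_printoptions(precision=4,suppress=True)
G=lambda n:cv2.cvtColor(load(n)["wrist"]["image"],cv2.COLOR_BGR2GRAY)
m=load("m2")["wrist"];e=edges(G("m2"),range(153,224,2),261,293)
W=[np.linalg.norm(onz(m,(l,v),.035)-onz(m,(r_,v),.035)) for v,l,r_ in e];print("W",np.mean(W),np.std(W),W[0],W[-1]);W=np.mean(W)
for n in("l1","b1","b2"):
    c=load(n)["wrist"];e=edges(G(n),range(90,230,3),241,318)
    x,rms,sd=fit(c,e,W);print(n,"h %.4f tilt(nose-up) %.2f roll %.2f y0 %.4f yaw %.2f"%(x[0],*np.degrees(x[1:3]),x[3],np.degrees(x[4])),"rms mm",rms,"sd",sd)
E
```

```text
W 0.033567227263542276 0.0002643525348769946 0.03391986480665032 0.03337983931376686
l1 h -0.0685 tilt(nose-up) -3.91 roll -332.22 y0 -0.0127 yaw 0.92 rms mm 0.15620993444447157 sd [0.0054 0.0118 0.2203 0.0005 0.0044]
b1 h -0.0223 tilt(nose-up) -3.68 roll -180.14 y0 -0.0065 yaw 0.44 rms mm 0.06388015476237963 sd [0.0045 0.0049 0.3592 0.0008 0.0007]
b2 h -0.0249 tilt(nose-up) -3.06 roll -176.66 y0 -0.0064 yaw 0.12 rms mm 0.13415773327606487 sd [0.0045 0.0084 0.3517 0.0008 0.0016]
```

```bash
sed -i 's/def res(q):/def res(q):\n        q=np.insert(q,2,0.)/; s/\[0\]\*5,x_scale=\[.001,.01,.01,.001,.01\]/[0]*4,x_scale=[.001,.01,.001,.01]/' lab.py; sed -i '/q=np.insert/{n;s/^ *h,t/        h,t/}' lab.py
python3 - <<'E'
from lab import *
np.set_printoptions(precision=4,suppress=True)
G=lambda n:cv2.cvtColor(load(n)["wrist"]["image"],cv2.COLOR_BGR2GRAY)
W=.03357
for n,ro,a,b,zt in(("m2",range(153,224,2),261,293,.035*-1+.1912),("l1",range(90,230,3),241,318,-.0243),("b1",range(90,230,3),241,318,-.0243),("b2",range(90,230,3),241,318,-.0243)):
    c=load(n)["wrist"];e=edges(G(n),ro,a,b)
    x,rms,sd=fit(c,e,W,zt);print(n,"h %.4f tilt %.2f y0 %.4f yaw %.2f"%(x[0],np.degrees(x[1]),x[2],np.degrees(x[3])),"rms",rms,"sd",sd,"label z at x=.05 %.4f"%(x[0]+zt-.05*x[1]))
E
```

```text
m2 h 0.0008 tilt 7.03 y0 -0.0019 yaw 1.22 rms 0.07906166032580084 sd [0.0002 0.0091 0.     0.0005] label z at x=.05 0.1509
l1 h -0.0004 tilt 0.41 y0 -0.0004 yaw 0.87 rms 0.6103786980335565 sd [0.002  0.0346 0.0002 0.0044] label z at x=.05 -0.0250
b1 h -0.0039 tilt -2.30 y0 0.0002 yaw 0.44 rms 0.10461769296341981 sd [0.0003 0.006  0.     0.0008] label z at x=.05 -0.0262
b2 h -0.0061 tilt -2.60 y0 0.0002 yaw 0.12 rms 0.21686489829401676 sd [0.0007 0.0125 0.0001 0.0016] label z at x=.05 -0.0281
```

Emit:
play_rows:
  rows:
    - {"slide": [0,0,-0.03],"delta_rot": [0,-0.22,0],"fingers": -1}
    - {"slide": [0,0,0],"delta_rot": [0,-0.22,0],"fingers": -1}
    - {"slide": [0,0,0],"delta_rot": [0,0,0],"fingers": -1}
    - {"slide": [0,0,0],"delta_rot": [0,0,0],"fingers": -1}

```text
time_s: 21.1
tcp_pos: [0.4685, -0.1515, 0.2099]
eef_rot: [-179.9, 42.0, -105.5]
contact_force: [-0.7, -1.1, -2.0]
gripper_width: 0.0476
gripper_force: 45.0
```

```bash
python3 -c "
from h import *
st()"
```

```text
t 21.1 bay pos [-2.488e-01  1.000e-04  1.380e-02] rot [-179.88   42.   -105.46] F bay [ 2.2 -0.3 -0.7] w 0.0476 j [-30.  15.  -6. -41. -83.  25.]
```

Emit:
play_rows:
  rows:
    - {"slide": [0.08,0,0],"delta_rot": [0,0,0],"fingers": -1}
    - {"slide": [0.06,0,0],"delta_rot": [0,0,0],"fingers": -1}
    - {"slide": [0,0,0],"delta_rot": [0,0,0],"fingers": -1}

```text
time_s: 21.48
tcp_pos: [0.4642, -0.1675, 0.1954]
eef_rot: [-179.9, 41.9, -105.5]
contact_force: [-1.2, -3.4, -1.4]
gripper_width: 0.0477
gripper_force: 45.0
```

```bash
python3 -c "
from h import *
st()"
```

```text
t 21.48 bay pos [-0.2268  0.0003  0.0134] rot [-179.89   41.95 -105.49] F bay [ 3.6 -0.2  1.3] w 0.0477 j [-31.  17.  -6. -40. -83.  27.]
```

Emit:
play_rows:
  rows:
    - {"slide": [0.06,0,-0.004],"delta_rot": [0,0,0],"fingers": -1}
    - {"slide": [0.06,0,-0.002],"delta_rot": [0,0,0],"fingers": -1}
    - {"slide": [0,0,0],"delta_rot": [0,0,0],"fingers": -1}

```text
time_s: 21.85
tcp_pos: [0.4604, -0.1806, 0.1841]
eef_rot: [-179.9, 42.0, -105.5]
contact_force: [-1.2, -2.7, -1.9]
gripper_width: 0.0472
gripper_force: 45.0
```

```bash
python3 -c "
from h import *
st()"
```

```text
t 21.85 bay pos [-2.091e-01  1.000e-04  1.340e-02] rot [-179.91   41.98 -105.49] F bay [ 3.5 -0.4  0.4] w 0.0472 j [-33.  18.  -6. -40. -82.  29.]
```

Emit:
play_rows:
  rows:
    - {"slide": [0.06,0,-0.003],"delta_rot": [0,0,0],"fingers": -1}
    - {"slide": [0.05,0,-0.002],"delta_rot": [0,0,0],"fingers": -1}
    - {"slide": [0,0,0],"delta_rot": [0,0,0],"fingers": -1}

```text
time_s: 22.22
tcp_pos: [0.457, -0.1927, 0.1736]
eef_rot: [-179.9, 42.0, -105.5]
contact_force: [-0.7, -4.3, -2.3]
gripper_width: 0.0478
gripper_force: 45.0
```

```bash
python3 -c "
from h import *
st()"
```

```text
t 22.23 bay pos [-1.927e-01  1.000e-04  1.350e-02] rot [-179.91   41.99 -105.49] F bay [4.8 0.5 1. ] w 0.0478 j [-34.  19.  -6. -40. -82.  30.]
```

Emit:
play_rows:
  rows:
    - {"slide": [0.06,0,-0.003],"delta_rot": [0,0,0],"fingers": -1}
    - {"slide": [0.06,0,-0.002],"delta_rot": [0,0,0],"fingers": -1}
    - {"slide": [0,0,0],"delta_rot": [0,0,0],"fingers": -1}

```text
time_s: 22.6
tcp_pos: [0.4533, -0.2062, 0.162]
eef_rot: [-179.9, 42.0, -105.5]
contact_force: [-1.3, -3.0, -2.2]
gripper_width: 0.0476
gripper_force: 45.0
```

```bash
python3 -c "
from h import *
st()"
```

```text
t 22.6 bay pos [-1.746e-01  1.000e-04  1.360e-02] rot [-179.93   41.99 -105.5 ] F bay [ 3.9 -0.4  0.4] w 0.0476 j [-35.  21.  -6. -40. -82.  32.]
```

Emit:
play_rows:
  rows:
    - {"slide": [0.05,0,-0.002],"delta_rot": [0,0,0],"fingers": -1}
    - {"slide": [0.04,0,-0.002],"delta_rot": [0,0,0],"fingers": -1}
    - {"slide": [0.03,0,-0.001],"delta_rot": [0,0,0],"fingers": -1}
    - {"slide": [0,0,0],"delta_rot": [0,0,0],"fingers": -1}

```text
time_s: 23.1
tcp_pos: [0.4497, -0.2192, 0.1509]
eef_rot: [-179.9, 42.0, -105.5]
contact_force: [-0.7, -2.7, -3.1]
gripper_width: 0.0476
gripper_force: 45.0
```

```bash
python3 -c "
from h import *
st()"
```

```text
t 23.1 bay pos [-1.571e-01  1.000e-04  1.370e-02] rot [-179.89   42.   -105.46] F bay [ 4.1  0.1 -0.6] w 0.0476 j [-36.  22.  -6. -39. -82.  33.]
```

Emit:
play_rows:
  rows:
    - {"slide": [0.03,0,-0.001],"delta_rot": [0,0,0],"fingers": -1}
    - {"slide": [0.02,0,0],"delta_rot": [0,0,0],"fingers": -1}
    - {"slide": [0,0,0],"delta_rot": [0,0,0],"fingers": -1}

```text
time_s: 23.48
tcp_pos: [0.4483, -0.2245, 0.1462]
eef_rot: [-179.9, 42.0, -105.4]
contact_force: [-1.3, -1.5, -1.6]
gripper_width: 0.0475
gripper_force: 45.0
```

```bash
python3 -c "
from h import *
st()"
```

```text
t 23.48 bay pos [-0.1499  0.0002  0.0137] rot [-179.86   42.   -105.43] F bay [ 2.4 -0.8 -0.1] w 0.0475 j [-37.  23.  -5. -39. -82.  34.]
```

Emit:
play_rows:
  rows:
    - {"slide": [0.015,0,0],"delta_rot": [0,0,0],"fingers": -1}
    - {"slide": [0,0,0],"delta_rot": [0,0,0],"fingers": -1}

```text
time_s: 23.72
tcp_pos: [0.4479, -0.2259, 0.1449]
eef_rot: [-179.8, 42.0, -105.4]
contact_force: [-0.5, -2.1, -1.4]
gripper_width: 0.0477
gripper_force: 45.0
```

```bash
python3 -c "
from h import *
st()"
```

```text
t 23.73 bay pos [-0.1479  0.0002  0.0137] rot [-179.84   42.02 -105.4 ] F bay [2.5 0.1 0.3] w 0.0477 j [-37.  23.  -5. -39. -82.  34.]
```

Emit:
play_rows:
  rows:
    - {"slide": [0.012,0,0],"delta_rot": [0,0,0],"fingers": -1}
    - {"slide": [0,0,0],"delta_rot": [0,0,0],"fingers": -1}

```text
time_s: 23.98
tcp_pos: [0.4477, -0.2269, 0.1439]
eef_rot: [-179.8, 42.0, -105.4]
contact_force: [-0.1, -0.2, 1.7]
gripper_width: 0.0474
gripper_force: 45.0
```

Emit:
play_rows:
  rows:
    - {"slide": [0.012,0,0],"delta_rot": [0,0,0],"fingers": -1}
    - {"slide": [0,0,0],"delta_rot": [0,0,0],"fingers": -1}

```text
time_s: 24.22
tcp_pos: [0.4477, -0.2269, 0.1438]
eef_rot: [-179.8, 42.2, -105.3]
contact_force: [0.5, 5.9, 9.5]
gripper_width: 0.0476
gripper_force: 45.0
```

```bash
python3 -c "
from h import *
st()"
```

```text
t 24.23 bay pos [-0.1464  0.0002  0.0134] rot [-179.81   42.19 -105.33] F bay [-10.5  -1.1   3.5] w 0.0476 j [-37.  23.  -5. -39. -82.  34.]
```

The pack hit the wall at bay x = -0.1464, right where home was predicted. I'll release and back off along the tool axis.

Emit:
play_rows:
  rows:
    - {"slide": [0,0,0],"delta_rot": [0,0,0],"fingers": -0.2}
    - {"slide": [0,0,0],"delta_rot": [0,0,0],"fingers": 0.5}
    - {"slide": [0,0,0],"delta_rot": [0,0,0],"fingers": 1}
    - {"slide": [0,0,0],"delta_rot": [0,0,0],"fingers": 1}
    - {"slide": [0,0,0],"delta_rot": [0,0,0],"fingers": 1}
    - {"slide": [0,0,0],"delta_rot": [0,0,0],"fingers": 1}

```text
time_s: 24.98
tcp_pos: [0.4472, -0.2284, 0.1425]
eef_rot: [-179.9, 42.0, -105.4]
contact_force: [0.3, 0.3, 0.2]
gripper_width: 0.0863
gripper_force: 0.0
```

Emit:
play_rows:
  rows:
    - {"slide": [0,0,-0.1],"delta_rot": [0,0,0],"fingers": 1}
    - {"slide": [0,0,-0.3],"delta_rot": [0,0,0],"fingers": 1}
    - {"slide": [0,0,-0.4],"delta_rot": [0,0,0],"fingers": 1}
    - {"slide": [0,0,-0.3],"delta_rot": [0,0,0],"fingers": 1}
    - {"slide": [0,0,0],"delta_rot": [0,0,0],"fingers": 1}
    - {"slide": [0,0,0],"delta_rot": [0,0,0],"fingers": 1}

```text
time_s: 25.72
tcp_pos: [0.4172, -0.3347, 0.2651]
eef_rot: [-179.9, 42.0, -105.4]
contact_force: [-0.0, 1.0, -1.2]
gripper_width: 0.0877
gripper_force: 0.0
```

Run:
```python
from h import *
d=snap('f1',('scene','top','wrist'))['wrist'];st()
O2=BO+(-.0021)*BR[:,0]-.005*BR[:,2]
g=cv2.cvtColor(d['image'],cv2.COLOR_BGR2GRAY).astype(int)
W=lambda x,y,z:proj(d,O2+x*BR[:,0]-y*BR[:,1]-z*BR[:,2]).round(1)
print('tail top L/R',W(-.165,.024,.032),W(-.165,-.024,.032),'label back',W(-.144+.0119,0,.032),'lip',W(-.09,0,.045))
u=int(W(-.165,0,.032)[0]);print(u,[(v,int(g[v,u])) for v in range(60,300,4)])
```

```text
t 25.82 tcp [ 0.4172 -0.334   0.2645] [-179.96   42.09 -105.46] j [-45.6  22.4   9.9 -36.  -99.7  31. ] w 0.0875 F [ 0.6  0.2 -0.5]
t 25.88 bay pos [-0.1388 -0.0004  0.1774] rot [-179.96   42.08 -105.44] F bay [ 0.4 -0.3 -0.2] w 0.0878 j [ -46.   22.   10.  -36. -100.   31.]
tail top L/R [249.1 226.5] [306.4 226.5] label back [277.8 188.3] lip [277.8 137.5]
277 [(60, 185), (64, 183), (68, 183), (72, 182), (76, 180), (80, 181), (84, 181), (88, 187), (92, 185), (96, 182), (100, 183), (104, 184), (108, 182), (112, 143), (116, 136), (120, 138), (124, 138), (128, 137), (132, 151), (136, 138), (140, 98), (144, 98), (148, 97), (152, 95), (156, 95), (160, 99), (164, 98), (168, 94), (172, 93), (176, 92), (180, 92), (184, 94), (188, 54), (192, 34), (196, 32), (200, 33), (204, 37), (208, 34), (212, 35), (216, 34), (220, 40), (224, 99), (228, 141), (232, 143), (236, 139), (240, 145), (244, 178), (248, 97), (252, 100), (256, 94), (260, 94), (264, 95), (268, 93), (272, 114), (276, 97), (280, 86), (284, 123), (288, 119), (292, 49), (296, 48)]
```

Run:
```python
from h import *
d=load('f1')['wrist'];g=cv2.cvtColor(d['image'],cv2.COLOR_BGR2GRAY).astype(int)
O2=BO+(-.0021)*BR[:,0]-.005*BR[:,2]
W=lambda x,y,z:proj(d,O2+x*BR[:,0]-y*BR[:,1]-z*BR[:,2])
for s in (0,.136,-.136): print(s,W(-.165,s,.032).round(1),W(-.13,s,.032).round(1),W(-.09,s,.045).round(1))
for s in (0,.136):
  for y in (-.01,0.,.01):
    u=int(round(W(-.15,s+y,.032)[0]));print(s,y,u,'rows 110-250',g[110:250:1,u].tolist() if y==0 else '')
    p=g[:,u].astype(float);e=np.abs(np.diff(p));print('  edges',[(v,int(p[v+1]-p[v])) for v in range(100,250) if e[v]>18])
```

```text
0 [277.8 226.5] [277.8 185.8] [277.8 137.5]
0.136 [115.5 226.3] [109.8 185.6] [ 95.  137.4]
-0.136 [440.  226.6] [445.8 186. ] [460.6 137.7]
0 -0.01 290 rows 110-250 
  edges [(132, 29), (135, -45), (136, -27), (187, -20), (222, 30), (223, 35), (224, 26), (241, -26), (242, -26)]
0 0.0 278 rows 110-250 [172, 158, 150, 149, 140, 139, 139, 142, 139, 140, 140, 139, 135, 138, 141, 139, 138, 140, 140, 139, 139, 139, 149, 181, 200, 182, 137, 103, 99, 97, 97, 95, 98, 96, 97, 98, 99, 100, 100, 97, 97, 99, 95, 98, 99, 97, 95, 97, 96, 97, 99, 93, 100, 94, 98, 94, 96, 96, 96, 96, 95, 95, 95, 96, 91, 97, 97, 95, 94, 95, 94, 91, 96, 93, 94, 95, 85, 76, 57, 42, 33, 32, 38, 30, 36, 30, 32, 38, 35, 34, 28, 36, 32, 35, 32, 33, 35, 38, 37, 30, 34, 35, 32, 32, 35, 36, 30, 36, 33, 34, 36, 37, 44, 58, 101, 128, 139, 143, 139, 140, 142, 142, 143, 143, 144, 141, 141, 137, 139, 139, 149, 162, 173, 180, 177, 154, 122, 101, 94, 92]
  edges [(132, 32), (133, 19), (135, -45), (136, -34), (187, -19), (223, 43), (224, 27), (244, -23), (245, -32), (246, -21)]
0 0.01 266 rows 110-250 
  edges [(132, 24), (134, -20),
[... 429 characters left out ...]
, 92, 96, 93, 94, 93, 92, 93, 92, 96, 90, 91, 90, 91, 94, 90, 91, 91, 91, 92, 90, 91, 90, 92, 92, 90, 92, 90, 89, 86, 90, 92, 92, 93, 91, 92, 88, 91, 91, 91, 88, 96, 94, 91, 87, 68, 45, 34, 32, 27, 32, 32, 34, 29, 34, 32, 33, 30, 28, 26, 27, 30, 32, 30, 28, 27, 33, 30, 27, 33, 29, 34, 29, 30, 26, 33, 30, 28, 30, 27, 36, 76, 129, 163, 176, 173, 171, 169, 164, 145, 114, 81, 50, 29, 26, 29, 29, 28, 33, 28, 30, 36, 33, 36, 30, 30, 34, 33, 34]
  edges [(131, 29), (133, -29), (134, -43), (135, -25), (185, -19), (186, -23), (221, 40), (222, 53), (223, 34), (229, -19), (230, -31), (231, -33), (232, -31), (233, -21)]
0.136 0.01 101 rows 110-250 
  edges [(131, 21), (133, -29), (134, -33), (186, -19)]
```

The new pack's lip-to-tail distance in the image is 87.8 px, the same as the charging pack's, so it is fully home. I'll hand in the job.

```bash
python3 -c "
from plant import r
print(r.close_job())"
```

```text
the job is handed in; nothing more can be done
None
```

The job is handed in at about 26 s of the 61 s allowed. The pack was laid on the mat, then slid fully home in the empty charger and released. No verdict came back, but in the last image it sits exactly as deep as the pack already charging.

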